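# Lever open the charging dock and plug in the scale's battery

## Robot

A 6-joint arm with a two-finger parallel gripper is mounted at the origin on the work surface. World frame = base frame: x ahead of the robot, y to its left, z up, the work surface at z = 0. Lengths are in m, angles in rad, forces in N, time in s.
With the tool pointing down it reaches from about 0.3 to 0.875 m from the base axis. Payload 6.4 kg.
Tool frame: the origin (TCP) lies midway between the tips of the shut fingers; the grasp point (between the pads) lies 19 mm behind it; y points along the fingers, x is the direction in which the jaws open and shut, and the axes are right-handed (so a half turn about y gives the same grasp; the last joint's range is limited). The gripper opens to 88 mm and grips with 3 to 60 N. Pads are 18 mm wide; open, the fingers measure 123 mm over their backs; the gripper's body (75 mm by 187 mm) begins 45 mm behind the grasp point.
Start: joints at [-1.512, 0.181, 1.607, -0, 1.354, -0.206], TCP at [0.151, -0.555, 0.239] pointing down, gripper open.
Joint ranges: [-2.99, 2.99], [-0.89, 2.07], [0.3, 2.58], [-1.14, 4.28], [0, 2.63], [-3.12, 3.12]. Speed limits (rad/s): [2.57, 2.57, 3.01, 3.14, 3.14, 3.14].

## Interface

Orientations are given as a unit quaternion [w, x, y, z].
In Python, from plant import sensors, vision, close_job gives the robot as it stands.
- The arm moves only by the tool step_arm, never from a script. Its argument "series" is a list of rows, each an object with "dp": the shift along the tool's x, y, z scaled (see below), a list of three; "rot": the turn, a rotation vector about the tool's x, y, z scaled (see below), a list of three; "fingers": the gripper command: -1 is shut, 1 is fully open, values between are in proportion. In form: [{"dp": [dx, dy, dz], "rot": [ax, ay, az], "fingers": fingers}, ...]. A call has 1 to 20 rows; each row shifts and turns the commanded pose from where the row before left it, along the tool's axes as they then stand; what a row does not reach is not made up. The controller multiplies each number of a shift by 2 cm and each number of a turn by 0.1 rad. A row lasts 1/12 s, in which the tool goes at most 41.7 mm and 7.16 degrees, less where a joint would pass 70% of its speed; a pose out of reach is approached as far as the arm can. A call with a number of a shift or a turn outside -1 to 1 is refused whole. A call with a gripper value outside its range is refused whole. The fingers move at their own pace and stop on an object; "grip_force" is the grip in N (left out, the last holds). Time passes only in rows, so rows that do not move let the fingers close. It gives the time, the measured TCP pose, the force and the opening at its end, in the units of the state.
- sensors.read_state(): the state, without advancing time (a new reading comes with each control period).
- vision.grab_frame(name): name is "side" or "top"; returns a dict with "pixels" (420x560x3 uint8, blue, green, red), "fx", "fy", "cx", "cy" (pixels), "rvec" (rotation vector, rad) and "tvec" (3), from world to camera coordinates, as OpenCV has them. Camera axes: x right, y down, z forward; pixel columns grow to the right and rows downward; lengths in m; the calibration is good to about 2 mm. A picture is of the moment at which its call begins. There is no depth.
- close_job(): hands the job in, once; it reports no verdict.
The state is a dict: "t": time; "qpos": joint angles; "dq": joint speeds; "joint_efforts": joint torques, N m; "ee_pos": TCP position; "tool_rot": TCP orientation; "ft_force": force on the tool from outside, world axes, zero at the start; "ft_torque": the same for the moment, N m; "opening": finger opening in m.
Only numpy, scipy, OpenCV 4.12 (cv2) and the standard library are available. Lean on these libraries where they do the work, as an engineer would, in place of code of your own. Each camera call takes 0.05 s, during which the arm holds its last target. There are 200 camera calls.

## Task

Put the shop scale's battery on charge. Lever up the charging dock's dust cover with the blade of the flat scraper in the notch at its front (do not lift it with the fingers), swing the cover back past upright so that it stays open, and lay the scraper flat on the counter again, clear of the dock and the holder. Take the battery out of its wooden holder and, keeping it upright, plug it squarely and fully home in the dock's socket; its ends are out of reach there, so set it down on the way and take it again by its long faces, and leave the other goods where they are.

Things in the scene. Friction and masses are not known exactly. Their poses are not given: they have to be found in the camera images.
- dock: Grey plastic charging dock fixed to the counter, 150 (x) x 112 (y) x 72 mm high. Origin: centre of its underside; z up, its front faces its own -x, towards the robot. In its top is a bay 104 (x) x 74 (y) mm, floor 45 mm above the counter. With the battery in, the bay's side walls leave no room for fingers at the battery's y ends; there are 35 mm free before and behind it.
- socket (a point): Centre of the mouth of the socket in the bay floor, 45 mm above the counter at the dock's centre; axes as the dock's. Rectangular hole 29 mm (dock x) x 43 mm (dock y), 40 mm deep, mouth chamfered by about 2 mm, hidden while the cover is shut.
- notch (a point): Centre of the opening of the pry notch in the middle of the dock's front face, just under the cover's front edge, 62.5 mm above the counter; axes as the dock's. The notch is 40 mm wide (y) and 9 mm high (58 to 67 mm above the counter) and goes straight through the 23 mm thick front wall into the bay; its ceiling is the cover's underside. The counter between dock and robot is clear.
- cover_hinge (a point): Centre of the cover's hinge axis at the dock's back, 60 mm behind the dock's centre, 70 mm above the counter; the axis is along the dock's y.
- cover (a joint): Angle of the dock's flat grey dust cover: 0 shut, grows as the front edge rises, 1.57 upright, 1.9 stop. Plate 135 mm long (hinge to the dock's front face), 84 wide, 5 thick, its underside 67 and top 72 mm above the counter when shut, let in between the dock's side rims: no edge for fingers. Its stiff hinge (0.2 N m, about 2 N at the front edge) stays where it is left.
- cover_edge (a point): Middle of the cover's front edge, 135 mm from the hinge axis; moves with the cover.
- scraper: Flat scraper lying loose on the counter: wooden handle 100 x 22 wide x 20 mm thick, then a straight steel blade 90 mm long in view, 18 wide, 3 mm thick at mid-thickness of the handle. 190 mm long in all, about 0.12 kg. Origin: on its underside at its balance point, 25 mm behind the front end of the handle (75 mm from the rear end); x points to the blade tip, z up.
- blade_tip (a point): Middle of the scraper blade's end, 115 mm ahead of the scraper's origin and 10 mm above its underside; axes as the scraper's.
- holder: Wooden battery holder fixed to the counter: base 70 (x) x 52 (y) x 8 mm thick; two upright plates 7 mm thick, 52 mm wide (y), tops 72 mm above the counter, 37 mm apart inside. Origin: centre of its underside, z up. The battery stands between the plates on the base; they cover its x faces, so only its head's y ends, 5 mm proud of the plates each side, can be gripped.
- battery: Black block battery, upright in the holder, 66 mm high, about 0.22 kg. Plug (lower part) 26 (x) x 40 (y) mm, 36 long; head (upper part) 34 (x) x 62 (y) x 30 mm high. Origin: centre of the plug's lower face, z up; 8 mm above the counter in the holder, 9 mm when plugged fully home, head resting on the bay floor. Fits either way round. Stands steadily by itself on the plug on a flat surface.
- jar: Clear jar with steel cap, 64 mm across, 85 mm high, a bystander. Origin: centre of its underside.
- tins: Pile of three flat aluminium tins, 70 mm across, 54 mm high, a bystander. Origin: centre of its underside.
- soap: White bar of soap 75 x 50 x 26 mm, a bystander. Origin: centre of its underside.
- brush: Wooden scrubbing brush 130 x 40 x 36 mm, bristles down, a bystander. Origin: centre of its underside.
Things that resemble listed ones, but are neither listed nor needed, are in the scene too. What is shaped like the dock but red or turquoise is not meant. There is more than one size of the battery; the job needs the larger.

How it is judged:
By the outcome, as a careful person would: the job done as asked, in the order asked, and still so for the second after the job is handed in, with the robot touching nothing.
It also fails if it takes over 72 s, if anything falls off the work surface, if the arm or the gripper's body presses on something with over 40 N, if the wrist force passes 120 N, or if a joint passes its speed limit or range.

## Working session

There is one attempt and no reset: what is moved stays moved. The work goes in short steps, Python scripts to look and compute and a tool call to move; the robot and the scene stay as the last step left them, time stands still between calls to the robot, and variables do not carry over. Pictures are saved under pics/ and viewed, about 8 in all and at most 12, crops included, and the job is handed in when it is done.

Besides the shell and the picture viewer there is one more tool, called after ">>>" by a JSON object that holds its "method" and its "body". step_arm: Moves the arm, as the interface text tells. Shifts and turns lie within -1 to 1; 1 stands for 2 cm of shift or 0.1 rad of turn. Its arguments: {"type":"object","properties":{"series":{"type":"array","items":{"type":"object","properties":{"dp":{"type":"array","items":{"type":"number","minimum":-1,"maximum":1}},"rot":{"type":"array","items":{"type":"number","minimum":-1,"maximum":1}},"fingers":{"type":"number"}}}},"grip_force":{"type":"number"}},"required":["series"]}

```bash
mkdir -p pics; cat > h.py <<'E'
import numpy as np, cv2
from plant import sensors, vision
def grab(n,fn=None):
    f=vision.grab_frame(n)
    if fn: cv2.imwrite('pics/'+fn,f['pixels'])
    return f
def K(f): return np.array([[f['fx'],0,f['cx']],[0,f['fy'],f['cy']],[0,0,1.]])
def ray(f,uv):
    R=cv2.Rodrigues(np.array(f['rvec'],float))[0];t=np.array(f['tvec'],float).ravel()
    return -R.T@t, R.T@np.linalg.inv(K(f))@np.array([uv[0],uv[1],1.])
def onz(f,uv,z):
    c,d=ray(f,uv); return c+d*(z-c[2])/d[2]
def proj(f,P):
    return cv2.projectPoints(np.array(P,float).reshape(-1,1,3),np.array(f['rvec'],float),np.array(f['tvec'],float),K(f),None)[0].reshape(-1,2)
def tri(fs,uvs):
    A=np.zeros((3,3));b=np.zeros(3)
    for f,u in zip(fs,uvs):
        c,d=ray(f,u);d/=np.linalg.norm(d);M=np.eye(3)-np.outer(d,d);A+=M;b+=M@c
    return np.linalg.solve(A,b)
E
python3 - <<'E'
from h import *
for n in('top','side'):
    f=grab(n,n+'0.png');print(n,ray(f,(280,210)),f['fx'])
    cv2.imwrite('pics/%s0b.png'%n,cv2.resize(f['pixels'],(800,600),interpolation=cv2.INTER_CUBIC))
print(sensors.read_state())
E
```

```text
top (array([ 0.28793609, -0.02169182,  1.58723058]), array([ 0.10763467, -0.00111953, -0.99428232])) 519.9395871906081
side (array([0.39964884, 0.77149621, 0.85218595]), array([ 0.01096544, -0.70810429, -0.70635082])) 382.93635741458166
{'t': 0.1, 'qpos': array([-1.51230506e+00,  1.81453153e-01,  1.60786158e+00, -1.67260098e-05,
        1.35380618e+00, -2.06299045e-01]), 'dq': array([-0.00112564, -0.00340373, -0.00107666, -0.00027845,  0.00057953,
        0.00019056]), 'joint_efforts': array([ 1.25264716e-03, -4.34817266e+01, -3.42695904e+01,  7.04671838e-02,
        3.40247923e-02, -3.18366790e-05]), 'ee_pos': array([ 0.15046618, -0.55448349,  0.23793032]), 'tool_rot': array([ 0.56203471, -0.56122379,  0.42997596, -0.4292616 ]), 'ft_force': array([ 0.09574919, -0.04622067, -0.88273953]), 'ft_torque': array([ 0.02772638,  0.01849769, -0.00490231]), 'opening': 0.08834239998653882}
```

View pics/top0b.png

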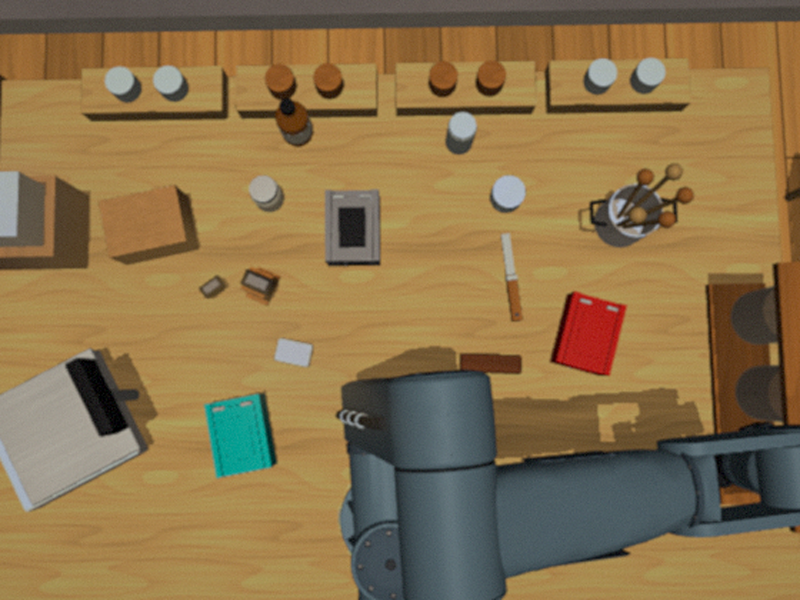

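View pics/side0b.png

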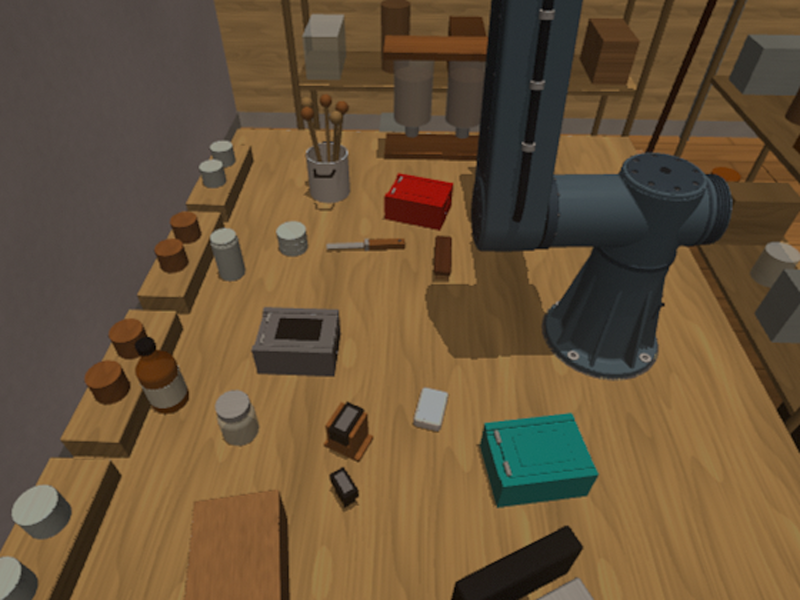

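The top view is x up, y left, with positions given at 800x600.

- **Dock:** the candidates are grey (352,228), red (590,333) and turquoise (240,435). I choose grey.
- **Battery:** the larger is in the wooden holder (260,283) and the smaller stands at (211,287). I choose the one in the holder.
- **Scraper:** the item at (511,277) has its blade pointing up, away from the robot. The dark brown block at (490,363) is the brush.

Next is one close crop to check these choices.

```bash
python3 - <<'E'
from h import *
f=cv2.imread('pics/top0.png');s=cv2.imread('pics/side0.png')
a=cv2.resize(f[120:220,130:290],None,fx=5,fy=5,interpolation=cv2.INTER_CUBIC)[:, :800]
b=cv2.resize(f[155:235,330:390],None,fx=5,fy=5,interpolation=cv2.INTER_CUBIC)[:330]
a=cv2.resize(f[122:222,130:290],(500,312),interpolation=cv2.INTER_CUBIC)
b=cv2.resize(f[155:235,340:385],(176,312),interpolation=cv2.INTER_CUBIC)
c=cv2.resize(s[205:361,160:290],(240,288),interpolation=cv2.INTER_CUBIC)
C=np.zeros((600,800,3),np.uint8);C[:312,:500]=a;C[:312,510:686]=b
c=cv2.resize(s[200:360,150:400],(450,288),interpolation=cv2.INTER_CUBIC);C[312:,:450]=c
d=cv2.resize(s[150:200,210:310],(340,170),interpolation=cv2.INTER_CUBIC);C[320:490,455:795]=d
cv2.imwrite('pics/crop1.png',C)
# handle / blade masks
hsv=cv2.cvtColor(f,cv2.COLOR_BGR2HSV)
for p in[(246,140),(246,160),(246,178),(232,150),(181,197),(183,196),(358,210),(355,175),(340,190)]:print(p,f[p[1],p[0]],hsv[p[1],p[0]])
E
```

```text
(246, 140) [116 121 126] [ 15  20 126]
(246, 160) [33 34 34] [30  8 34]
(246, 178) [113 121 124] [ 22  23 124]
(232, 150) [104 111 116] [ 18  26 116]
(181, 197) [113 122 132] [ 14  37 132]
(183, 196) [112 119 131] [ 11  37 131]
(358, 210) [ 40  81 137] [ 13 181 137]
(355, 175) [158 171 171] [ 30  19 171]
(340, 190) [ 83 139 176] [ 18 135 176]
```

View pics/crop1.png

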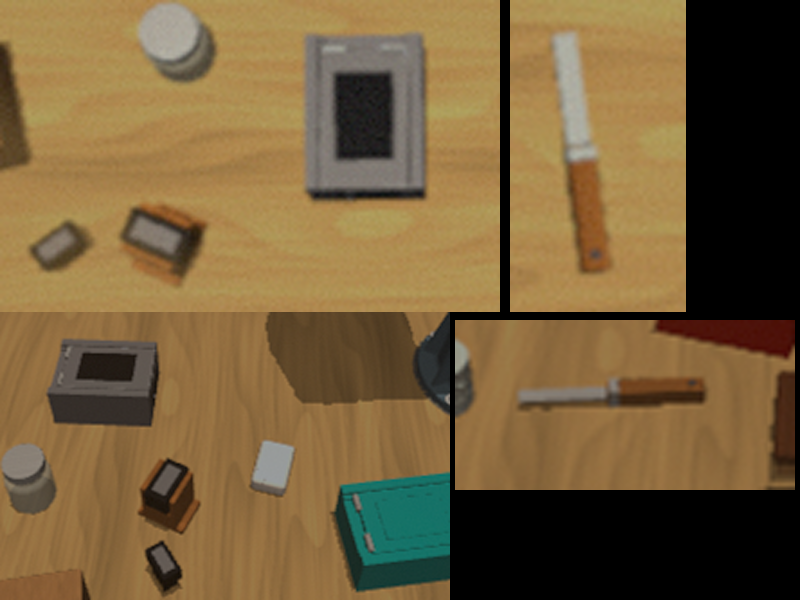

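The crop confirms the grey dock (window at the cover's middle, hinge marks at the far side), the larger battery in the holder with its grey label, and the scraper with its blade towards +x. Now I measure them.

```bash
cat > m.py <<'E'
from h import *
def blob(img,x0,x1,y0,y1,lo,hi,up=4):
    c=cv2.resize(img[y0:y1,x0:x1],None,fx=up,fy=up,interpolation=cv2.INTER_CUBIC)
    m=cv2.inRange(cv2.cvtColor(c,cv2.COLOR_BGR2HSV),lo,hi)
    cs=cv2.findContours(m,cv2.RETR_EXTERNAL,cv2.CHAIN_APPROX_NONE)[0]
    c=max(cs,key=cv2.contourArea).reshape(-1,2)
    return (c+.5)/up-.5+np.array([x0,y0])
def rect(f,cont,z):
    P=np.array([onz(f,u,z)[:2] for u in cont])
    (c,s,a)=cv2.minAreaRect((P*1000).astype(np.float32))
    # yaw of longest side
    b=cv2.boxPoints((c,s,a)); e=[b[1]-b[0],b[2]-b[1]]; e=max(e,key=np.linalg.norm)
    yaw=np.arctan2(e[1],e[0]); yaw=(yaw+np.pi/2)%np.pi-np.pi/2
    return np.round(c,1),np.round(s,1),round(float(yaw),3)
E
python3 - <<'E'
from m import *
for n,bx in(('top',dict(dock=(220,275,125,195),lab=(170,195,188,208),bat=(165,200,182,212),hnd=(345,370,190,228),bl=(345,370,160,196))),
            ('side',dict(dock=(170,245,210,270),lab=(232,258,278,312),bat=(225,265,278,315),hnd=(255,290,160,180),bl=(222,262,160,180)))):
    f=grab(n);im=f['pixels']
    lim=dict(dock=((0,0,75),(180,70,255)),lab=((0,0,80),(180,75,255)),bat=((0,0,0),(180,110,75)),hnd=((0,165,60),(18,255,180)),bl=((0,0,90),(180,70,255)))
    for k,z in(('dock',.072),('lab',.074),('bat',.074),('hnd',.02),('bl',.0115)):
        try:
            c=blob(im,*bx[k],*lim[k]);print(n,k,rect(f,c,z),c.mean(0).round(1))
        except Exception as e: print(n,k,e)
E
```

```text
top dock (array([609.9,  73.7]), array([112.3, 150.2]), -0.001) [246.2 157.8]
top lab (array([495.1, 271.5]), array([47.7, 24.3]), 1.149) [179.2 197. ]
top bat (array([497.3, 267.5]), array([59. , 31.7]), 1.039) [182.7 196.2]
top hnd (array([ 452.3, -265.1]), array([83.9, 23. ]), 0.094) [359.7 210.3]
top bl (array([ 549.3, -258. ]), array([102.1,  24.9]), 0.08) [355.5 179.9]
side dock (array([607.9,  75.9]), array([111.5, 151. ]), -0.003) [206.6 230.7]
side lab (array([493.5, 271.5]), array([43.3, 19.5]), 1.148) [241.9 292.8]
side bat (array([493. , 273.4]), array([59.8, 31.7]), 1.156) [242.  295.1]
side hnd (array([ 449.9, -254.4]), array([84.2, 40.3]), 0.101) [272.9 170.6]
side bl (array([ 545.2, -255.2]), array([101.6,  29.5]), 0.24) [243.7 171.2]
```

```bash
cat > p.py <<'E'
import sys
from h import *
from scipy.spatial.transform import Rotation as R
def cur():
    s=sensors.read_state();q=np.array(s['tool_rot']);return s,R.from_quat(q[[1,2,3,0]])
def Rt(phi,pitch=0):
    # tool y down, tool x horizontal at world angle phi; pitch = turn about world y applied after
    x=np.array([np.cos(phi),np.sin(phi),0]);y=np.array([0,0,-1.])
    return R.from_euler('y',pitch)*R.from_matrix(np.c_[x,y,np.cross(x,y)])
def go(pos,phi,pitch=0):
    s,r=cur();T=Rt(phi,pitch)
    rv=(r.inv()*T).as_rotvec();d=np.array(pos)-s['ee_pos']
    print('rot units',(rv/.1).round(2),'| dp units after rot',(T.inv().apply(d)/.02).round(2),'before',(r.inv().apply(d)/.02).round(2))
E
python3 - <<'E'
from p import *
s,r=cur();print(r.as_matrix().round(3))
go((.493,-.262,.15),-1.571+.08);go((.493,-.262,.15),1.571+.08)
E
```

```text
[[ 0.262 -0.     0.965]
 [-0.965  0.001  0.262]
 [-0.001 -1.     0.   ]]
rot units [-0.    1.85 -0.01] | dp units after rot [-13.22   4.41  18.24] before [-9.63  4.42 20.36]
rot units [-2.000e-02 -2.957e+01  0.000e+00] | dp units after rot [ 13.21   4.41 -18.24] before [-9.63  4.42 20.36]
```

>>> {"method": "step_arm", "body": {"grip_force": 60, "series": [{"dp": [0,0,0],"rot": [0,0.92,0],"fingers": 1},{"dp": [-0.7,0,0.96],"rot": [0,0.93,0],"fingers": 0.2},{"dp": [-0.7,0.2,0.96],"rot": [0,0,0],"fingers": 0.2},{"dp": [-0.7,0.2,0.96],"rot": [0,0,0],"fingers": 0.2},{"dp": [-0.7,0.2,0.96],"rot": [0,0,0],"fingers": 0.2},{"dp": [-0.7,0.2,0.96],"rot": [0,0,0],"fingers": 0.2},{"dp": [-0.7,0.2,0.96],"rot": [0,0,0],"fingers": 0.2},{"dp": [-0.7,0.2,0.96],"rot": [0,0,0],"fingers": 0.2},{"dp": [-0.7,0.2,0.96],"rot": [0,0,0],"fingers": 0.2},{"dp": [-0.7,0.2,0.96],"rot": [0,0,0],"fingers": 0.2},{"dp": [-0.7,0.2,0.96],"rot": [0,0,0],"fingers": 0.2},{"dp": [-0.7,0.2,0.96],"rot": [0,0,0],"fingers": 0.2},{"dp": [-0.7,0.2,0.96],"rot": [0,0,0],"fingers": 0.2},{"dp": [-0.7,0.2,0.96],"rot": [0,0,0],"fingers": 0.2},{"dp": [-0.7,0.2,0.96],"rot": [0,0,0],"fingers": 0.2},{"dp": [-0.7,0.2,0.96],"rot": [0,0,0],"fingers": 0.2},{"dp": [-0.7,0.2,0.96],"rot": [0,0,0],"fingers": 0.2},{"dp": [-0.7,0.2,0.96],"rot": [0,0,0],"fingers": 0.2},{"dp": [-0.7,0.2,0.96],"rot": [0,0,0],"fingers": 0.2},{"dp": [-0.7,0.2,0.96],"rot": [0,0,0],"fingers": 0.2}]}}

```text
t: 1.87
ee_pos: [0.4922, -0.2582, 0.1664]
tool_rot: [-0.52, 0.52, -0.48, 0.48]
ft_force: [0.6, 0.5, 0.5]
opening: 0.0534
```

```bash
python3 - <<'E'
from p import *
s,r=cur();print(s['t'],s['ee_pos'],s['opening'])
go((.493,-.262,.004),-1.491)
a=grab('top')['pixels'];b=grab('side')['pixels']
cv2.imwrite('pics/g1.png',np.hstack([cv2.resize(a[130:400,200:480],(400,386)),cv2.resize(b[40:320,130:410],(400,386))]))
E
```

```text
1.8667 [ 0.4921663  -0.25816354  0.16639464] 0.053417838305074954
rot units [ 0.  0. -0.] | dp units after rot [0.19 8.12 0.03] before [0.2  8.12 0.03]
```

View pics/g1.png

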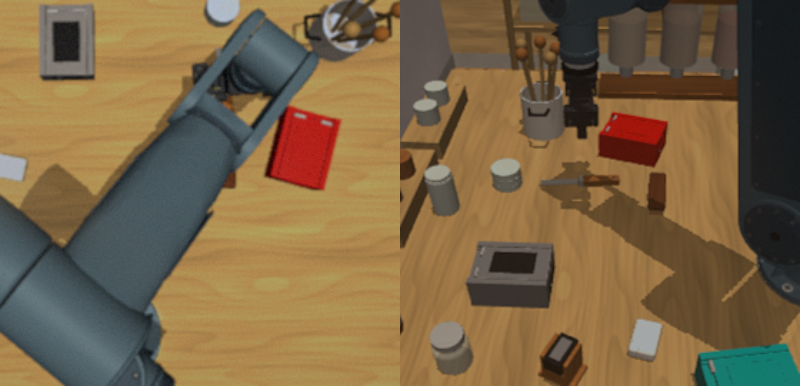

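```bash
python3 - <<'E'
from p import *
f=grab('top')
for dy in(.0615,.0375,.0935,0):print(dy,proj(f,[[.492,-.258+dy,.19],[.492,-.258+dy,.26],[.492,-.258+dy,.33]]).round(0).tolist())
cv2.imwrite('pics/g2.png',cv2.resize(f['pixels'][160:220,315:405],(800,533),interpolation=cv2.INTER_CUBIC))
E
```

```text
0.0615 [[343.0, 190.0], [347.0, 186.0], [350.0, 181.0]]
0.0375 [[352.0, 189.0], [356.0, 185.0], [360.0, 181.0]]
0.0935 [[332.0, 190.0], [334.0, 186.0], [337.0, 181.0]]
0 [[366.0, 189.0], [371.0, 185.0], [376.0, 181.0]]
```

View pics/g2.png

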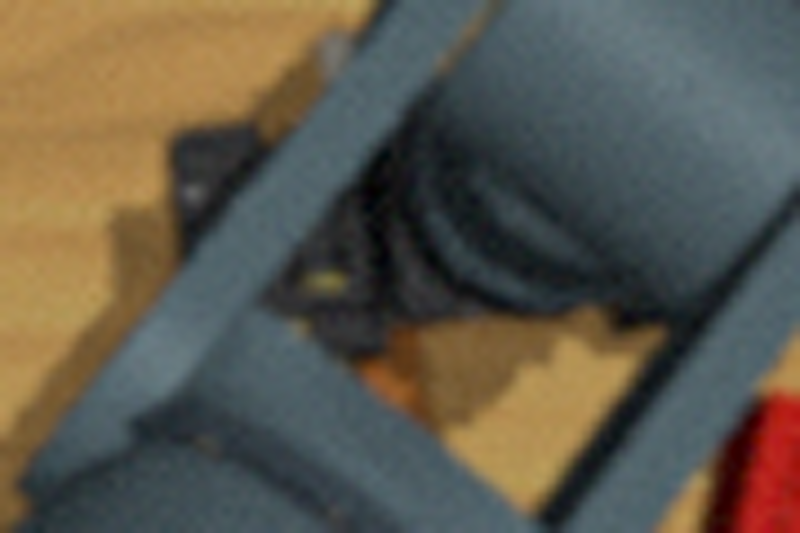

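>>> {"method": "step_arm", "body": {"series": [{"dp": [0.2,0.95,0],"rot": [0,0,0],"fingers": 0},{"dp": [0,0.95,0],"rot": [0,0,0],"fingers": 0},{"dp": [0,0.95,0],"rot": [0,0,0],"fingers": 0},{"dp": [0,0.95,0],"rot": [0,0,0],"fingers": 0},{"dp": [0,0.95,0],"rot": [0,0,0],"fingers": 0},{"dp": [0,0.95,0],"rot": [0,0,0],"fingers": 0},{"dp": [0,0.9,0],"rot": [0,0,0],"fingers": 0},{"dp": [0,0.9,0],"rot": [0,0,0],"fingers": 0},{"dp": [0,0.4,0],"rot": [0,0,0],"fingers": 0},{"dp": [0,0.25,0],"rot": [0,0,0],"fingers": 0},{"dp": [0,0,0],"rot": [0,0,0],"fingers": 0}]}}

```text
t: 2.93
ee_pos: [0.491, -0.2633, 0.0031]
tool_rot: [-0.519, 0.519, -0.48, 0.479]
ft_force: [-0.2, 0.4, 0.5]
opening: 0.0441
```

The gripper body's left edge at (175,180) in this crop shows that its 187 mm lie along the jaw axis. With the jaws along dock x it would hit the open cover, so I'll need a leaned grasp for the plug-in. First, the scraper.

>>> {"method": "step_arm", "body": {"grip_force": 60, "series": [{"dp": [0,0,0],"rot": [0,0,0],"fingers": -1},{"dp": [0,0,0],"rot": [0,0,0],"fingers": -1},{"dp": [0,0,0],"rot": [0,0,0],"fingers": -1},{"dp": [0,0,0],"rot": [0,0,0],"fingers": -1},{"dp": [0,0,0],"rot": [0,0,0],"fingers": -1},{"dp": [0,0,0],"rot": [0,0,0],"fingers": -1},{"dp": [0,-0.9,0],"rot": [0,0,0],"fingers": -1},{"dp": [0,-0.9,-0.9],"rot": [0,0,0],"fingers": -1},{"dp": [0,-0.9,-0.9],"rot": [0,0,0],"fingers": -1},{"dp": [0,-0.9,-0.9],"rot": [0,0,0],"fingers": -1},{"dp": [0,0,-0.9],"rot": [0,0,0],"fingers": -1},{"dp": [0,0,-0.9],"rot": [0,0,0],"fingers": -1}]}}

```text
t: 3.93
ee_pos: [0.4019, -0.2709, 0.077]
tool_rot: [-0.52, 0.52, -0.479, 0.481]
ft_force: [1.0, -0.7, -1.6]
opening: 0.0216
```

```bash
python3 - <<'E'
from p import *
s,r=cur();print(s['t'],s['ee_pos'],s['opening'],s['ft_force'],s['qpos'].round(3))
go((.38,.075,.075),-1.571)
E
```

```text
3.9333 [ 0.40192128 -0.27088267  0.07700125] 0.021644582249331645 [ 1.01149221 -0.70938337 -1.60892043] [-0.839  0.199  1.954 -0.     0.985  0.652]
rot units [-0.02  0.8   0.02] | dp units after rot [-17.29   0.1   -1.1 ] before [-17.33   0.06   0.29]
```

>>> {"method": "step_arm", "body": {"series": [{"dp": [-0.96,0,0],"rot": [0,0.8,0],"fingers": -1},{"dp": [-0.96,0,-0.06],"rot": [0,0,0],"fingers": -1},{"dp": [-0.96,0,-0.06],"rot": [0,0,0],"fingers": -1},{"dp": [-0.96,0,-0.06],"rot": [0,0,0],"fingers": -1},{"dp": [-0.96,0,-0.06],"rot": [0,0,0],"fingers": -1},{"dp": [-0.96,0,-0.06],"rot": [0,0,0],"fingers": -1},{"dp": [-0.96,0,-0.06],"rot": [0,0,0],"fingers": -1},{"dp": [-0.96,0,-0.06],"rot": [0,0,0],"fingers": -1},{"dp": [-0.96,0,-0.06],"rot": [0,0,0],"fingers": -1},{"dp": [-0.96,0,-0.06],"rot": [0,0,0],"fingers": -1},{"dp": [-0.96,0,-0.06],"rot": [0,0,0],"fingers": -1},{"dp": [-0.96,0,-0.06],"rot": [0,0,0],"fingers": -1},{"dp": [-0.96,0,-0.06],"rot": [0,0,0],"fingers": -1},{"dp": [-0.96,0,-0.06],"rot": [0,0,0],"fingers": -1},{"dp": [-0.96,0,-0.06],"rot": [0,0,0],"fingers": -1},{"dp": [-0.96,0,-0.06],"rot": [0,0,0],"fingers": -1},{"dp": [-0.96,0,-0.06],"rot": [0,0,0],"fingers": -1},{"dp": [-0.9,0,-0.06],"rot": [0,0,0],"fingers": -1},{"dp": [0,0,0],"rot": [0,0,0],"fingers": -1}]}}

```text
t: 5.52
ee_pos: [0.3793, 0.0762, 0.0756]
tool_rot: [0.501, -0.501, 0.5, -0.499]
ft_force: [0.2, -0.3, -2.5]
opening: 0.0212
```

```bash
python3 - <<'E'
from p import *
s,r=cur();print(s['t'],s['ee_pos'],s['opening'],s['ft_force'],s['qpos'].round(3))
t=grab('top','t2.png');f=grab('side','s2.png')
e=s['ee_pos']
print('pred tip side',proj(f,[e+[.109,0,.007]]),'top',proj(t,[e+[.109,0,.007]]))
a=cv2.resize(t['pixels'][120:260,200:290],(386,600),interpolation=cv2.INTER_CUBIC)
b=cv2.resize(f['pixels'][200:290,160:300],(400,257),interpolation=cv2.INTER_CUBIC)
C=np.zeros((600,790,3),np.uint8);C[:,:386]=a;C[:257,390:790]=b
cv2.imwrite('pics/v2.png',C)
E
```

```text
5.5167 [0.37930917 0.07616947 0.0755549 ] 0.021245094277397847 [ 0.23280916 -0.26411106 -2.51219881] [-1.120e-01 -1.000e-02  2.190e+00  1.000e-03  9.620e-01  1.456e+00]
pred tip side [[250.89263738 228.99485032]] top [[245.6490063  197.80580831]]
```

View pics/v2.png

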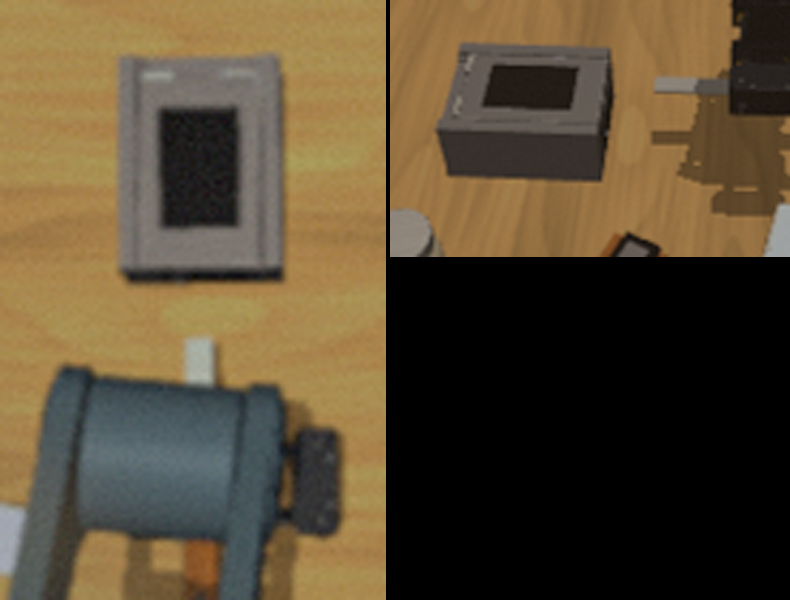

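```bash
python3 - <<'E'
from m import *
t=cv2.imread('pics/t2.png');s=cv2.imread('pics/s2.png')
ft=grab('top');fs=grab('side')
c=blob(t,240,255,192,215,(0,0,90),(180,70,255),8);d=blob(s,248,285,222,242,(0,0,90),(180,70,255),8)
u=(c[c[:,1]<c[:,1].min()+.3].mean(0));v=d[d[:,0]<d[:,0].min()+.3].mean(0)
print(u,v,tri([ft,fs],[u,v]))
b=np.array([[w,d[(abs(d[:,0]-w)<.2),1].mean()] for w in(255,259,263,267)])
print(b,[onz(fs,w,.0825).round(4) for w in b],c[:,0].min(),c[:,0].max())
E
```

```text
[246.125      198.29276316] [252.3775 229.6025] [0.48588079 0.07503052 0.07924257]
[[255.         229.1875    ]
 [259.         229.203125  ]
 [263.         229.5       ]
 [267.         228.82638889]] [array([0.4771, 0.0763, 0.0825]), array([0.4663, 0.0759, 0.0825]), array([0.4554, 0.0766, 0.0825]), array([0.4447, 0.0736, 0.0825])] 242.1875 249.6875
```

>>> {"method": "step_arm", "body": {"series": [{"dp": [0,0.5,0],"rot": [0,0,0],"fingers": -1},{"dp": [0,0.5,0.5],"rot": [0,0,0],"fingers": -1},{"dp": [0,0,0.5],"rot": [0,0,0],"fingers": -1},{"dp": [0,0,0.5],"rot": [0,0,0],"fingers": -1},{"dp": [0,0,0],"rot": [0,0,0],"fingers": -1}]}}

```text
t: 6.13
ee_pos: [0.4131, 0.0731, 0.0566]
tool_rot: [-0.5, 0.499, -0.5, 0.501]
ft_force: [0.4, 0.2, -0.8]
opening: 0.0216
```

>>> {"method": "step_arm", "body": {"series": [{"dp": [-0.05,0,0.5],"rot": [0,0,0],"fingers": -1},{"dp": [0,0,0.5],"rot": [0,0,0],"fingers": -1},{"dp": [0,0,0.5],"rot": [0,0,0],"fingers": -1},{"dp": [0,0,0],"rot": [0,0,0],"fingers": -1}]}}

```text
t: 6.47
ee_pos: [0.443, 0.0748, 0.0565]
tool_rot: [-0.501, 0.499, -0.499, 0.501]
ft_force: [0.2, -0.1, -1.2]
opening: 0.0214
```

>>> {"method": "step_arm", "body": {"series": [{"dp": [0,0,0.5],"rot": [0,0,0],"fingers": -1},{"dp": [0,0,0.5],"rot": [0,0,0],"fingers": -1},{"dp": [0,0,0.2],"rot": [0,0,0],"fingers": -1},{"dp": [0,0,0],"rot": [0,0,0],"fingers": -1}]}}

```text
t: 6.8
ee_pos: [0.4656, 0.0749, 0.056]
tool_rot: [-0.5, 0.5, -0.5, 0.5]
ft_force: [-0.4, 1.0, -0.8]
opening: 0.0215
```

>>> {"method": "step_arm", "body": {"series": [{"dp": [0,-0.36,0.03],"rot": [0,0,0],"fingers": -1},{"dp": [0,-0.36,0.04],"rot": [0,0,0],"fingers": -1},{"dp": [0,-0.36,0.04],"rot": [0,0,0],"fingers": -1},{"dp": [0,-0.36,0.04],"rot": [0,0,0],"fingers": -1},{"dp": [0,-0.33,0.14],"rot": [0,0,0],"fingers": -1},{"dp": [0,-0.33,0.14],"rot": [0,0,0],"fingers": -1},{"dp": [0,-0.33,0.14],"rot": [0,0,0],"fingers": -1},{"dp": [0,-0.33,0.14],"rot": [0,0,0],"fingers": -1},{"dp": [0,0,0],"rot": [0,0,0],"fingers": -1}]}}

```text
t: 7.55
ee_pos: [0.4803, 0.0749, 0.1128]
tool_rot: [-0.501, 0.499, -0.499, 0.501]
ft_force: [-1.0, 0.6, -2.8]
opening: 0.0219
```

```bash
python3 - <<'E'
from p import *
s,r=cur();print(s['t'],s['ee_pos'],s['opening'],s['ft_force'],s['ft_torque'])
f=grab('side','s3.png');e=s['ee_pos']
print(proj(f,[e+[.107,0,.006]]))
cv2.imwrite('pics/v3.png',cv2.resize(f['pixels'][180:270,170:300],(780,540),interpolation=cv2.INTER_CUBIC))
E
```

```text
7.55 [0.48027255 0.07491615 0.11280467] 0.021884937190263434 [-1.02981924  0.55498224 -2.84962157] [0.0664296  0.24757975 0.05810925]
[[213.20484295 218.2762308 ]]
```

View pics/v3.png

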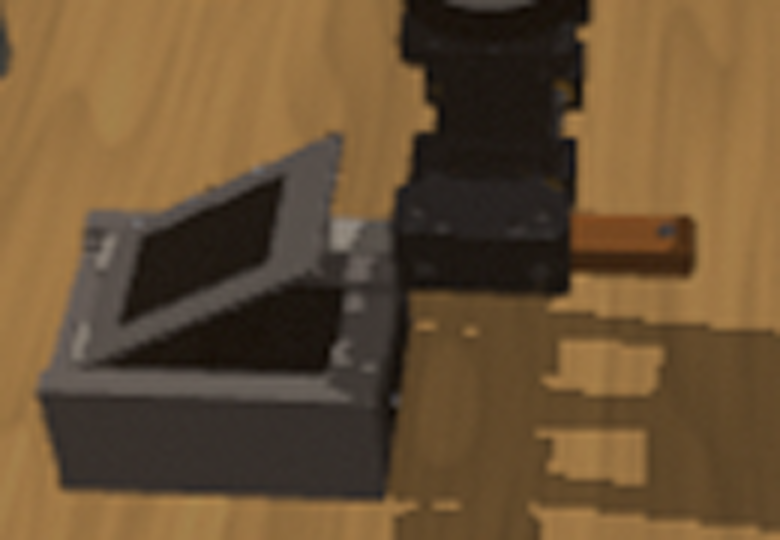

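The cover is lifted by about 0.6 rad on the blade (edge at (340,140) in the crop), and the scraper is still level. I continue the arc.

>>> {"method": "step_arm", "body": {"series": [{"dp": [0,-0.37,0.31],"rot": [0,0,0],"fingers": -1},{"dp": [0,-0.37,0.31],"rot": [0,0,0],"fingers": -1},{"dp": [0,-0.37,0.31],"rot": [0,0,0],"fingers": -1},{"dp": [0,-0.26,0.41],"rot": [0,0,0],"fingers": -1},{"dp": [0,-0.26,0.41],"rot": [0,0,0],"fingers": -1},{"dp": [0,-0.26,0.41],"rot": [0,0,0],"fingers": -1},{"dp": [0,-0.13,0.47],"rot": [0,0,0],"fingers": -1},{"dp": [0,-0.13,0.47],"rot": [0,0,0],"fingers": -1},{"dp": [0,-0.13,0.47],"rot": [0,0,0],"fingers": -1},{"dp": [0,0,0.48],"rot": [0,0,0],"fingers": -1},{"dp": [0,0,0.48],"rot": [0,0,0],"fingers": -1},{"dp": [0,0.05,0.35],"rot": [0,0,0],"fingers": -1},{"dp": [0,0.05,0.35],"rot": [0,0,0],"fingers": -1},{"dp": [0,0,0],"rot": [0,0,0],"fingers": -1},{"dp": [0,0,0.25],"rot": [0,0,0],"fingers": -1},{"dp": [0,0,0],"rot": [0,0,0],"fingers": -1}]}}

```text
t: 8.93
ee_pos: [0.5882, 0.075, 0.1541]
tool_rot: [0.5, -0.5, 0.5, -0.5]
ft_force: [-0.2, -0.4, -0.8]
opening: 0.0211
```

```bash
python3 - <<'E'
from p import *
s,r=cur();print(s['t'],s['ee_pos'],s['opening'],s['ft_force'],s['ft_torque'])
f=grab('side','s4.png');e=s['ee_pos']
print(proj(f,[e+[.107,0,.006]]))
for th in(1.6,1.7,1.8,1.9):
    p=[[.669-.135*np.cos(th),.075+d,.07+.135*np.sin(th)] for d in(-.042,.042)];print(th,proj(f,p).round(1).tolist())
cv2.imwrite('pics/v4.png',cv2.resize(f['pixels'][160:270,150:300],(780,572),interpolation=cv2.INTER_CUBIC))
E
```

```text
8.9333 [0.58817991 0.07498171 0.15409927] 0.02112341966836845 [-0.20753522 -0.35056158 -0.83927784] [0.00933346 0.01046786 0.00983413]
[[170.00135646 205.95978623]]
1.6 [[179.0, 182.4], [171.6, 205.1]]
1.7 [[174.0, 182.6], [166.2, 205.3]]
1.8 [[169.0, 183.2], [160.9, 205.8]]
1.9 [[164.4, 184.1], [156.0, 206.7]]
```

View pics/v4.png

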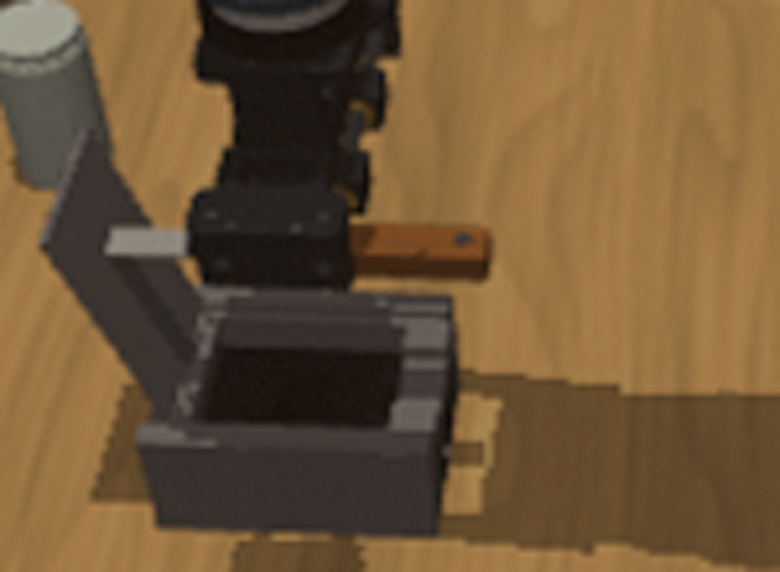

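The cover is open at about 1.85 rad (edge corners at (95,130) and (42,245)). Next I retreat and lay the scraper down at about (0.45, -0.20).

>>> {"method": "step_arm", "body": {"series": [{"dp": [0,0,-0.9],"rot": [0,0,0],"fingers": -1},{"dp": [0,0,-1],"rot": [0,0,0],"fingers": -1},{"dp": [0,0,-1],"rot": [0,0,0],"fingers": -1},{"dp": [0,0,-1],"rot": [0,0,0],"fingers": -1},{"dp": [0.4,0,-1],"rot": [0,0,0],"fingers": -1},{"dp": [1,0,-1],"rot": [0,0,0],"fingers": -1},{"dp": [1,0,-1],"rot": [0,0,0],"fingers": -1},{"dp": [1,0,0],"rot": [0,0,0],"fingers": -1},{"dp": [1,0,0],"rot": [0,0,0],"fingers": -1},{"dp": [1,0.3,0],"rot": [0,0,0],"fingers": -1},{"dp": [1,0.3,0],"rot": [0,0,0],"fingers": -1},{"dp": [1,0.3,0],"rot": [0,0,0],"fingers": -1},{"dp": [1,0.4,0],"rot": [0,0,0],"fingers": -1},{"dp": [1,0.5,0],"rot": [0,0,0],"fingers": -1},{"dp": [1,0.5,0],"rot": [0,0,0],"fingers": -1},{"dp": [1,0.7,0],"rot": [0,0,0],"fingers": -1},{"dp": [1,0.7,0],"rot": [0,0,0],"fingers": -1},{"dp": [1,0.9,0],"rot": [0,0,0],"fingers": -1},{"dp": [0.4,0.9,0],"rot": [0,0,0],"fingers": -1},{"dp": [0,0.7,0],"rot": [0,0,0],"fingers": -1}]}}

```text
t: 10.65
ee_pos: [0.4501, -0.2031, 0.0298]
tool_rot: [-0.499, 0.499, -0.5, 0.501]
ft_force: [0.3, 1.2, -1.2]
opening: 0.0216
```

>>> {"method": "step_arm", "body": {"series": [{"dp": [0,0.5,0],"rot": [0,0,0],"fingers": -1},{"dp": [0,0.4,0],"rot": [0,0,0],"fingers": -1},{"dp": [0,0.2,0],"rot": [0,0,0],"fingers": -1},{"dp": [0,0.1,0],"rot": [0,0,0],"fingers": -1},{"dp": [0,0,0],"rot": [0,0,0],"fingers": -1}]}}

```text
t: 11.07
ee_pos: [0.4501, -0.2007, 0.0066]
tool_rot: [0.5, -0.5, 0.5, -0.5]
ft_force: [0.2, -0.2, -0.8]
opening: 0.0215
```

>>> {"method": "step_arm", "body": {"series": [{"dp": [0,0.1,0],"rot": [0,0,0],"fingers": -1},{"dp": [0,0.05,0],"rot": [0,0,0],"fingers": -1},{"dp": [0,0,0],"rot": [0,0,0],"fingers": -0.2},{"dp": [0,0,0],"rot": [0,0,0],"fingers": -0.2},{"dp": [0,0,0],"rot": [0,0,0],"fingers": -0.2},{"dp": [0,-0.5,0],"rot": [0,0,0],"fingers": -0.2},{"dp": [0,-1,0],"rot": [0,0,0],"fingers": -0.2},{"dp": [0,-1,0],"rot": [0,0,0],"fingers": 0.5},{"dp": [0,-1,0],"rot": [0,0,0],"fingers": 1},{"dp": [0,-1,0],"rot": [0,0,0],"fingers": 1},{"dp": [0,-1,0],"rot": [0,0,0],"fingers": 1},{"dp": [0,-1,0],"rot": [0,0,0],"fingers": 1},{"dp": [0,-1,0],"rot": [0,0,0],"fingers": 1}]}}

```text
t: 12.15
ee_pos: [0.4498, -0.2009, 0.1553]
tool_rot: [-0.5, 0.5, -0.5, 0.5]
ft_force: [0.2, -0.3, 0.4]
opening: 0.0734
```

```bash
python3 - <<'E'
from p import *
from m import blob,rect
s,r=cur();print(s['t'],s['ee_pos'],s['opening'],s['qpos'])
f=grab('side','s5.png')
print([proj(f,[.45+a,-.2,.02]).round(0).tolist() for a in(-.09,.12)])
# grasp of battery: jaws along yaw 1.149
for ph in(1.149-np.pi,1.149): go((.494,.2715,.15),ph)
E
```

```text
12.15 [ 0.44982166 -0.20085346  0.15532337] 0.07336722742759502 [-6.61427901e-01  9.14379151e-02  1.88815684e+00  1.29721908e-05
  1.16134181e+00  9.09524545e-01]
[[[297.0, 181.0]], [[234.0, 180.0]]]
rot units [-0.06  4.22  0.03] | dp units after rot [-22.48   0.47  -7.78] before [-23.7    0.38   2.1 ]
rot units [  0.04 -27.2    0.09] | dp units after rot [22.48  0.47  7.78] before [-23.7    0.38   2.1 ]
```

>>> {"method": "step_arm", "body": {"series": [{"dp": [0,0,0],"rot": [0,1,0],"fingers": 1},{"dp": [0,0,0],"rot": [0,1,0],"fingers": 1},{"dp": [0,0,0],"rot": [0,1,0],"fingers": 1},{"dp": [0,0,0],"rot": [0,1,0],"fingers": 1},{"dp": [-1,0,-0.35],"rot": [0,0.22,0],"fingers": 1},{"dp": [-1,0,-0.35],"rot": [0,0,0],"fingers": 1},{"dp": [-1,0,-0.35],"rot": [0,0,0],"fingers": 1},{"dp": [-1,0,-0.35],"rot": [0,0,0],"fingers": 1},{"dp": [-1,0,-0.35],"rot": [0,0,0],"fingers": 1},{"dp": [-1,0,-0.35],"rot": [0,0,0],"fingers": 1},{"dp": [-1,0,-0.35],"rot": [0,0,0],"fingers": 1},{"dp": [-1,0,-0.35],"rot": [0,0,0],"fingers": 1},{"dp": [-1,0,-0.35],"rot": [0,0,0],"fingers": 1},{"dp": [-1,0,-0.35],"rot": [0,0,0],"fingers": 1},{"dp": [-1,0,-0.35],"rot": [0,0,0],"fingers": 1},{"dp": [-1,0,-0.35],"rot": [0,0,0],"fingers": 1},{"dp": [-1,0,-0.35],"rot": [0,0,0],"fingers": 1},{"dp": [-1,0,-0.35],"rot": [0,0,0],"fingers": 1},{"dp": [-1,0,-0.35],"rot": [0,0,0],"fingers": 1},{"dp": [-1,0,-0.35],"rot": [0,0,0],"fingers": 1}]}}

```text
t: 13.87
ee_pos: [0.4783, 0.1379, 0.1538]
tool_rot: [-0.384, 0.384, -0.594, 0.594]
ft_force: [0.1, -0.3, 0.3]
opening: 0.088
```

>>> {"method": "step_arm", "body": {"series": [{"dp": [-1,0,-0.35],"rot": [0,0,0],"fingers": 1},{"dp": [-1,0,-0.35],"rot": [0,0,0],"fingers": 1},{"dp": [-1,0,-0.35],"rot": [0,0,0],"fingers": 1},{"dp": [-1,0,-0.35],"rot": [0,0,0],"fingers": 1},{"dp": [-1,0,-0.3],"rot": [0,0,0],"fingers": 1},{"dp": [-1,0,-0.3],"rot": [0,0,0],"fingers": 1},{"dp": [-0.48,0,-0.2],"rot": [0,0,0],"fingers": 1},{"dp": [0,0,0],"rot": [0,0,0],"fingers": 1}]}}

```text
t: 14.53
ee_pos: [0.4911, 0.2747, 0.1536]
tool_rot: [0.385, -0.385, 0.593, -0.593]
ft_force: [0.0, -0.5, 0.1]
opening: 0.0881
```

```bash
python3 - <<'E'
from p import *
s,r=cur();print(s['t'],s['ee_pos'],s['opening'],s['qpos'].round(3))
go((.494,.2715,.044),1.149-np.pi)
f=grab('side','s6.png');b=f['pixels']
cv2.imwrite('pics/v5.png',cv2.resize(b[130:370,150:450],(750,600),interpolation=cv2.INTER_CUBIC))
E
```

```text
14.5333 [0.4911127  0.2747026  0.15361669] 0.08808134623649008 [0.299 0.244 1.714 0.    1.183 2.29 ]
rot units [-0.    0.02 -0.  ] | dp units after rot [0.09 5.48 0.2 ] before [0.09 5.48 0.2 ]
```

View pics/v5.png

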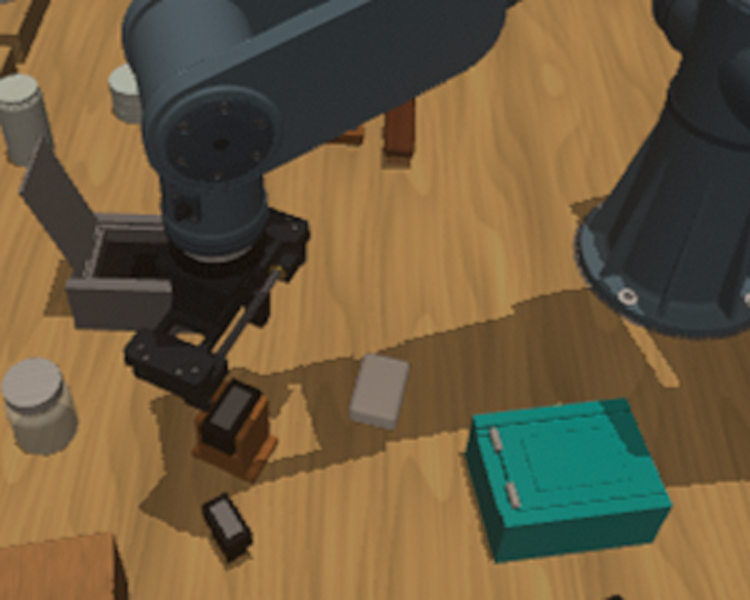

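>>> {"method": "step_arm", "body": {"series": [{"dp": [0.09,0.8,0.2],"rot": [0,0,0],"fingers": 0.75},{"dp": [0,0.8,0],"rot": [0,0,0],"fingers": 0.75},{"dp": [0,0.8,0],"rot": [0,0,0],"fingers": 0.75},{"dp": [0,0.8,0],"rot": [0,0,0],"fingers": 0.75},{"dp": [0,0.8,0],"rot": [0,0,0],"fingers": 0.75},{"dp": [0,0.7,0],"rot": [0,0,0],"fingers": 0.75},{"dp": [0,0.5,0],"rot": [0,0,0],"fingers": 0.75},{"dp": [0,0.3,0],"rot": [0,0,0],"fingers": 0.75},{"dp": [0,0,0],"rot": [0,0,0],"fingers": 0.75}]}}

```text
t: 15.33
ee_pos: [0.4935, 0.2688, 0.0423]
tool_rot: [0.383, -0.385, 0.594, -0.594]
ft_force: [0.2, 0.5, -0.1]
opening: 0.0774
```

>>> {"method": "step_arm", "body": {"grip_force": 25, "series": [{"dp": [0,0,0],"rot": [0,0,0],"fingers": -1},{"dp": [0,0,0],"rot": [0,0,0],"fingers": -1},{"dp": [0,0,0],"rot": [0,0,0],"fingers": -1},{"dp": [0,0,0],"rot": [0,0,0],"fingers": -1},{"dp": [0,0,0],"rot": [0,0,0],"fingers": -1}]}}

```text
t: 15.75
ee_pos: [0.4952, 0.2702, 0.0446]
tool_rot: [-0.385, 0.383, -0.593, 0.594]
ft_force: [0.2, -0.3, 4.0]
opening: 0.0619
```

```bash
cat > k.py <<'E'
import numpy as np
from scipy.optimize import least_squares
from scipy.spatial.transform import Rotation as R
D=np.array([[.1815,1.6079,.5747,.2379],[.199,1.954,.4847,.077],[-.010,2.190,.3869,.0756],[.0914,1.888,.4926,.1553],[.244,1.714,.5627,.1536]])
D[:,2]=np.sqrt(D[:,2]**2-.1175**2)
def res(p):
    L2,L3,g,a,h=p
    return np.r_[a+L2*np.sin(D[:,0])+L3*np.sin(D[:,0]+D[:,1])+g*np.cos(D[:,0]+D[:,1])-D[:,2],h+L2*np.cos(D[:,0])+L3*np.cos(D[:,0]+D[:,1])-g*np.sin(D[:,0]+D[:,1])-D[:,3]]
def res2(p): return res([p[0],p[1],0,0,p[2]])
P=least_squares(res2,[.4,.4,.0]).x
OFF=.1175
def fk(q,Lt,sg=1):
    Rz=R.from_euler('z',q[0]);L2,L3,h=P
    w=np.array([L2*np.sin(q[1])+L3*np.sin(q[1]+q[2]),OFF,h+Lt+L2*np.cos(q[1])+L3*np.cos(q[1]+q[2])])
    Rr=Rz*R.from_euler('y',q[1]+q[2])*R.from_euler('z',sg*q[3])*R.from_euler('y',q[4])*R.from_euler('z',q[5])
    # tool: y along approach(local z); at tool-down phi=j1-j6
    T=Rr*R.from_matrix(np.array([[-1,0,0],[0,0,1],[0,1,0]]).T)
    return Rz.apply(w)+Lt*Rr.apply([0,0,1]),T
E
python3 - <<'E'
from p import *
import k
print(k.P,np.abs(k.res2(k.P)).max())
f=grab('side')
for z in(.35,.4,.45,.5):print(z,proj(f,[[.476,.322,z]]).round(1))
s,r=cur();p,T=k.fk(s['qpos'],.25);print(p,s['ee_pos'],T.as_matrix().round(2),r.as_matrix().round(2))
E
```

```text
[ 0.49508917  0.46650173 -0.15105197] 0.017794377805056993
0.35 [[240.2 230.4]]
0.4 [[238.4 210.4]]
0.45 [[236.5 188. ]]
0.5 [[234.2 162.8]]
[0.52471787 0.27861889 0.04155356] [0.4952047  0.27015136 0.04458816] [[-0.41  0.    0.91]
 [-0.91  0.   -0.41]
 [-0.   -1.    0.  ]] [[-0.41  0.    0.91]
 [-0.91  0.   -0.41]
 [-0.   -1.    0.  ]]
```

>>> {"method": "step_arm", "body": {"series": [{"dp": [0,-0.4,0],"rot": [0,0,0],"fingers": -1},{"dp": [0,-0.6,0],"rot": [0,0,0],"fingers": -1},{"dp": [0,-0.8,0],"rot": [0,0,0],"fingers": -1},{"dp": [0,-0.8,0],"rot": [0,0,0],"fingers": -1},{"dp": [0,-0.8,0],"rot": [0,0,0],"fingers": -1},{"dp": [0,-0.8,0],"rot": [0,0,0],"fingers": -1},{"dp": [0,-0.8,0],"rot": [0,0,0],"fingers": -1},{"dp": [0,0,0],"rot": [0,0,0],"fingers": -1}]}}

```text
t: 16.47
ee_pos: [0.4959, 0.2704, 0.1475]
tool_rot: [-0.386, 0.382, -0.593, 0.594]
ft_force: [0.6, 0.1, -2.4]
opening: 0.0617
```

```bash
python3 - <<'E'
from p import *
s,r=cur();print(s['t'],s['ee_pos'],s['opening'],s['ft_force'])
go((.42,.03,.11),-1.571)
E
```

```text
16.4667 [0.49592812 0.27036468 0.14753029] 0.06167304064506157 [ 0.62884469  0.10515735 -2.40627729]
rot units [-0.05 -4.22 -0.02] | dp units after rot [12.02  1.88 -3.79] before [12.53  1.84  1.45]
```

>>> {"method": "step_arm", "body": {"series": [{"dp": [0,0,0],"rot": [0,-0.85,0],"fingers": -1},{"dp": [0,0,0],"rot": [0,-0.85,0],"fingers": -1},{"dp": [0,0,0],"rot": [0,-0.84,0],"fingers": -1},{"dp": [0,0,0],"rot": [0,-0.84,0],"fingers": -1},{"dp": [0,0,0],"rot": [0,-0.84,0],"fingers": -1},{"dp": [0.9,0,-0.3],"rot": [0,0,0],"fingers": -1},{"dp": [0.9,0,-0.3],"rot": [0,0,0],"fingers": -1},{"dp": [0.9,0,-0.3],"rot": [0,0,0],"fingers": -1},{"dp": [0.9,0,-0.3],"rot": [0,0,0],"fingers": -1},{"dp": [0.9,0,-0.3],"rot": [0,0,0],"fingers": -1},{"dp": [0.9,0,-0.3],"rot": [0,0,0],"fingers": -1},{"dp": [0.9,0,-0.3],"rot": [0,0,0],"fingers": -1},{"dp": [0.9,0.2,-0.3],"rot": [0,0,0],"fingers": -1},{"dp": [0.9,0.4,-0.3],"rot": [0,0,0],"fingers": -1},{"dp": [0.9,0.7,-0.3],"rot": [0,0,0],"fingers": -1},{"dp": [0.9,0.8,-0.3],"rot": [0,0,0],"fingers": -1},{"dp": [0.9,0.8,-0.3],"rot": [0,0,0],"fingers": -1},{"dp": [0.9,0.8,-0.2],"rot": [0,0,0],"fingers": -1},{"dp": [0.3,0.7,0],"rot": [0,0,0],"fingers": -1},{"dp": [0,0,0],"rot": [0,0,0],"fingers": -1}]}}

```text
t: 18.13
ee_pos: [0.4153, 0.0291, 0.0529]
tool_rot: [0.498, -0.501, 0.502, -0.499]
ft_force: [-0.7, 0.2, -2.6]
opening: 0.062
```

```bash
sed -i 's/^P=.*/P5=least_squares(res,[.48,.46,0,0,-.15]).x/; s/^    Rz=R.*/    Rz=R.from_euler("z",q[0]);L2,L3,g,a,h=P5;c,s=np.cos(q[1]+q[2]),np.sin(q[1]+q[2])/; s/^    w=.*/    w=np.array([a+L2*np.sin(q[1])+L3*s+g*c,OFF,h+Lt+L2*np.cos(q[1])+L3*c-g*s])/' k.py
cat >> k.py <<'E'
LO=np.array([-2.99,-.89,.3,-1.14,0,-3.12]);HI=np.array([2.99,2.07,2.58,4.28,2.63,3.12])
def ik(pos,T,sg,seeds=30,Lt=.295):
    rng=np.random.default_rng(0);out=[]
    for _ in range(seeds):
        def e(q):
            p,t=fk(q,Lt,sg);return np.r_[(p-pos)*5,(T.inv()*t).as_rotvec()]
        o=least_squares(e,rng.uniform(LO,HI),bounds=(LO,HI))
        if o.cost<1e-6 and not any(np.abs(o.x-w).max()<.05 for w in out): out.append(o.x)
    return out
E
python3 - <<'E'
from p import *
import k
s,r=cur();print(s['t'],s['ee_pos'],s['ft_force'],s['qpos'].round(3))
print(k.P5,np.abs(k.res(k.P5)).max())
for lean in(.6,1.0,1.2):
  for side in(1,-1):
    # up axis leans toward side*y ; jaws along x
    for x0 in(0,np.pi):
      T=R.from_euler('x',-side*lean)*Rt(x0)
      for nm,pos in(('bat',np.array([.42,.03-side*.0,.05])),('dock',np.array([.609,.075+side*.01,.07]))):
        for sg in(1,-1):
          print(lean,side,x0>0,nm,sg,[q.round(2).tolist() for q in k.ik(pos,T,sg,10)])
E
```

```text
18.1333 [0.41531808 0.02914579 0.05294594] [-0.72524619  0.16058943 -2.58839947] [-2.160e-01  1.120e-01  2.123e+00 -1.000e-03  9.130e-01  1.357e+00]
[ 0.44168018  0.51367504  0.08307191 -0.00054652 -0.00409432] 0.00023356504482502372
0.6 1 False bat 1 [[0.18, 0.32, 2.02, -0.7, 1.05, 0.62]]
0.6 1 False bat -1 [[0.18, 0.32, 2.02, 0.7, 1.05, 0.62]]
0.6 1 False dock 1 [[0.21, 0.61, 1.51, -0.62, 1.24, 0.49]]
0.6 1 False dock -1 [[0.21, 0.61, 1.51, 0.62, 1.24, 0.49]]
0.6 1 True bat 1 [[0.18, 0.32, 2.02, -0.7, 1.05, -2.53]]
0.6 1 True bat -1 [[0.18, 0.32, 2.02, 0.7, 1.05, -2.53]]
0.6 1 True dock 1 [[0.21, 0.61, 1.51, -0.62, 1.24, -2.65]]
0.6 1 True dock -1 [[0.21, 0.61, 1.51, 0.62, 1.24, -2.65]]
0.6 -1 False bat 1 [[-0.58, 0.28, 2.08, 0.53, 1.2, -0.88]]
0.6 -1 False bat -1 [[-0.58, 0.28, 2.08, -0.53, 1.2, -0.88]]
0.6 -1 False dock 1 [[-0.36, 0.54, 1.62, 0.59, 1.27, -0.62]]
0.6 -1 False dock -1 [[-0.36, 0.54, 1.62, -0.59, 1.27, -0.62]]
0.6 -1 True bat 1 [[-0.58, 0.28, 2.08, 0.53, 1.2, 2.26]]
0.6 -1 True bat -1 [[-0.58, 0.28, 2.08, -0.53, 1.2, 2.26]]
0.6 -1 True dock 1 [[-0.36, 0.54, 1.62, 0.
[... 1261 characters left out ...]
e bat 1 [[0.4, 0.7, 1.84, -1.04, 1.48, -2.12]]
1.2 1 True bat -1 [[0.4, 0.7, 1.84, 1.04, 1.48, -2.12]]
1.2 1 True dock 1 [[0.37, 0.91, 1.34, -1.06, 1.61, -2.39]]
1.2 1 True dock -1 [[0.37, 0.91, 1.34, 1.06, 1.61, -2.39]]
1.2 -1 False bat 1 [[-0.77, 0.67, 1.92, 0.73, 1.6, -1.19]]
1.2 -1 False bat -1 [[-0.77, 0.67, 1.92, -0.73, 1.6, -1.19]]
1.2 -1 False dock 1 [[-0.52, 0.82, 1.52, 0.95, 1.65, -0.89]]
1.2 -1 False dock -1 [[-0.52, 0.82, 1.52, -0.95, 1.65, -0.89]]
1.2 -1 True bat 1 [[-0.77, 0.67, 1.92, 0.73, 1.6, 1.96]]
1.2 -1 True bat -1 [[-0.77, 0.67, 1.92, -0.73, 1.6, 1.96]]
1.2 -1 True dock 1 [[-0.52, 0.82, 1.52, 0.95, 1.65, 2.25]]
1.2 -1 True dock -1 [[-0.52, 0.82, 1.52, -0.95, 1.65, 2.25]]
```

>>> {"method": "step_arm", "body": {"series": [{"dp": [0,0.4,0],"rot": [0,0,0],"fingers": -1},{"dp": [0,0.25,0],"rot": [0,0,0],"fingers": -1},{"dp": [0,0.1,0],"rot": [0,0,0],"fingers": -1},{"dp": [0,0.05,0],"rot": [0,0,0],"fingers": -1},{"dp": [0,0,0],"rot": [0,0,0],"fingers": -1}]}}

```text
t: 18.55
ee_pos: [0.4184, 0.0303, 0.0396]
tool_rot: [0.5, -0.5, 0.5, -0.5]
ft_force: [0.3, 0.1, -2.3]
opening: 0.0618
```

>>> {"method": "step_arm", "body": {"series": [{"dp": [0,0.08,0],"rot": [0,0,0],"fingers": -1},{"dp": [0,0.05,0],"rot": [0,0,0],"fingers": -1},{"dp": [0,0,0],"rot": [0,0,0],"fingers": -1}]}}

```text
t: 18.8
ee_pos: [0.4183, 0.03, 0.037]
tool_rot: [0.5, -0.5, 0.5, -0.5]
ft_force: [0.1, -0.1, -2.1]
opening: 0.0615
```

>>> {"method": "step_arm", "body": {"series": [{"dp": [0,0.04,0],"rot": [0,0,0],"fingers": -1},{"dp": [0,0,0],"rot": [0,0,0],"fingers": -1},{"dp": [0,0,0],"rot": [0,0,0],"fingers": 0.7},{"dp": [0,0,0],"rot": [0,0,0],"fingers": 0.7},{"dp": [0,0,0],"rot": [0,0,0],"fingers": 0.7},{"dp": [0,-0.5,0],"rot": [0,0,0],"fingers": 0.7},{"dp": [0,-1,0],"rot": [0,0,0],"fingers": 0.7},{"dp": [0,-1,0],"rot": [0,0,0],"fingers": 0.7},{"dp": [0,-1,0],"rot": [0,0,0],"fingers": 0.7},{"dp": [0,-1,0],"rot": [0,0,0],"fingers": 0.7},{"dp": [0,-1,0],"rot": [0,0,0],"fingers": 0.7},{"dp": [0,-1,0],"rot": [0,0,0],"fingers": 0.4},{"dp": [0,-1,0],"rot": [0,0,0],"fingers": 0.4},{"dp": [0,-1,0],"rot": [0,0,0],"fingers": 0.4}]}}

```text
t: 19.97
ee_pos: [0.4181, 0.0298, 0.2072]
tool_rot: [-0.5, 0.5, -0.5, 0.5]
ft_force: [1.7, -1.3, 0.2]
opening: 0.0619
```

```bash
python3 - <<'E'
from m import *
from p import *
s,r=cur();print(s['t'],s['ee_pos'],s['opening'])
f=grab('side','s7.png')
c=proj(f,[[.4183,.03,.066],[.4353,.061,.066],[.4013,-.001,.066],[.4183,.03,0]]).round(1);print(c.tolist())
x,y=c[0].astype(int)
b=blob(f['pixels'],x-12,x+12,y-12,y+12,(0,0,80),(180,75,255));print('label',rect(f,b,.066))
b=blob(f['pixels'],x-25,x+25,y-25,y+25,(0,0,0),(180,110,75));print(rect(f,b,.066))
# plan: lean 1.0, side -1, phi 0
lean=1.0
T=R.from_euler('x',lean)*Rt(0)
print('T',T.as_matrix().round(3), 'rot after yaw:',(Rt(0).inv()*T).as_rotvec()/.1, 'yaw',(r.inv()*Rt(0)).as_rotvec()/.1)
E
```

```text
19.9667 [0.41811886 0.02982403 0.2071551 ] 0.06187954121558824
[[277.2, 221.6], [270.7, 229.6], [283.5, 213.9], [277.1, 237.0]]Traceback (most recent call last):
  File "<stdin>", line 7, in <module>
  File "m.py", line 6, in blob
    c=max(cs,key=cv2.contourArea).reshape(-1,2)
      ~~~^^^^^^^^^^^^^^^^^^^^^^^^
ValueError: max() iterable argument is empty
```

>>> {"method": "step_arm", "body": {"series": [{"dp": [0,0,0],"rot": [0,-1,0],"fingers": 0.4},{"dp": [0,0,0],"rot": [0,-1,0],"fingers": 0.4},{"dp": [0,0,0],"rot": [0,-1,0],"fingers": 0.4},{"dp": [0,0,0],"rot": [0,-1,0],"fingers": 0.4},{"dp": [0,0,0],"rot": [0,-1,0],"fingers": 0.4},{"dp": [0,0,0],"rot": [0,-1,0],"fingers": 0.4},{"dp": [0,0,0],"rot": [0,-1,0],"fingers": 0.4},{"dp": [0,0,0],"rot": [0,-1,0],"fingers": 0.4},{"dp": [0,0,0],"rot": [0,-1,0],"fingers": 0.4},{"dp": [0,0,0],"rot": [0,-1,0],"fingers": 0.4},{"dp": [0,0,0],"rot": [0,-1,0],"fingers": 0.4},{"dp": [0,0,0],"rot": [0,-1,0],"fingers": 0.4},{"dp": [0,0,0],"rot": [0,-1,0],"fingers": 0.4},{"dp": [0,0,0],"rot": [0,-1,0],"fingers": 0.4},{"dp": [0,0,0],"rot": [0,-1,0],"fingers": 0.4},{"dp": [0,0,0],"rot": [0,-0.71,0],"fingers": 0.4},{"dp": [0,0,0],"rot": [0,0,0],"fingers": 0.4}]}}

```text
t: 21.43
ee_pos: [0.4181, 0.0298, 0.2057]
tool_rot: [0.707, -0.707, -0.001, 0.001]
ft_force: [-0.8, -0.7, -0.0]
opening: 0.0619
```

>>> {"method": "step_arm", "body": {"series": [{"dp": [0,0,0],"rot": [1,0,0],"fingers": 0.4},{"dp": [0,0,0],"rot": [1,0,0],"fingers": 0.4},{"dp": [0,0,0],"rot": [1,0,0],"fingers": 0.4},{"dp": [0,0,0],"rot": [1,0,0],"fingers": 0.4},{"dp": [0,0,0],"rot": [1,0,0],"fingers": 0.4},{"dp": [0,0,0],"rot": [1,0,0],"fingers": 0.4},{"dp": [0,0,0],"rot": [1,0,0],"fingers": 0.4},{"dp": [0,0,0],"rot": [1,0,0],"fingers": 0.4},{"dp": [0,0,0],"rot": [1,0,0],"fingers": 0.4},{"dp": [0,0,0],"rot": [1,0,0],"fingers": 0.4},{"dp": [0,0,0],"rot": [1,0,0],"fingers": 0.4},{"dp": [0,0,0],"rot": [1,0,0],"fingers": 0.4},{"dp": [0,0,0],"rot": [0,0,0],"fingers": 0.4}]}}

```text
t: 22.52
ee_pos: [0.4175, 0.0296, 0.2037]
tool_rot: [0.984, -0.181, 0.004, -0.001]
ft_force: [-0.6, -0.2, -1.5]
opening: 0.0614
```

```bash
cat >> p.py <<'E'
def gol(pos,lean=1.2,phi=0,dt=0):
    s,r=cur();T=R.from_euler('x',lean)*Rt(phi);d=np.array(pos)-s['ee_pos']
    print('rot',((r.inv()*T).as_rotvec()/.1).round(2),'dp',(T.inv().apply(d)/.02).round(2))
E
python3 - <<'E'
from m import *
from p import *
s,r=cur();print(s['t'],s['ee_pos'],s['opening'],s['qpos'].round(2),r.as_matrix().round(2))
gol((.4183,-.0643,.0893));gol((.4183,.0287,.0531))
for n in('side','top'):
    f=grab(n,n[0]+'8.png')
    x,y=proj(f,[.4183,.03,.066])[0].astype(int)
    try: b=blob(f['pixels'],x-12,x+12,y-12,y+12,(0,0,80),(180,75,255));print('label',rect(f,b,.066))
    except Exception as e: print(e)
    if n=='side': cv2.imwrite('pics/v6.png',cv2.resize(f['pixels'][150:270,170:330],(800,600),interpolation=cv2.INTER_CUBIC))
E
```

```text
22.5167 [0.41745987 0.02958866 0.20366715] 0.06143006094720457 [-0.8   0.36  1.95  0.74  1.83 -1.  ] [[ 1.    0.    0.01]
 [-0.    0.93  0.36]
 [-0.01 -0.36  0.93]]
rot [-0.08 -0.08  0.  ] dp [ 0.04 -2.3  -7.03]
rot [-0.08 -0.08  0.  ] dp [ 0.04  2.69 -7.03]
label (array([416.1,  30. ]), array([42.8, 19.3]), 1.564)
label (array([418.1,  29.3]), array([46.2, 22.8]), 1.558)
```

The battery stands upright at (0.417, 0.030), squared to the axes. I take it leaned, by its long faces.

>>> {"method": "step_arm", "body": {"grip_force": 50, "series": [{"dp": [0,-0.9,0],"rot": [-0.08,-0.08,0],"fingers": 0.4},{"dp": [0,-0.8,-0.8],"rot": [0,0,0],"fingers": 0.4},{"dp": [0,-0.6,-0.9],"rot": [0,0,0],"fingers": 0.4},{"dp": [0,0,-0.9],"rot": [0,0,0],"fingers": 0.4},{"dp": [0,0,-0.9],"rot": [0,0,0],"fingers": 0.4},{"dp": [0,0,-0.9],"rot": [0,0,0],"fingers": 0.4},{"dp": [0,0,-0.9],"rot": [0,0,0],"fingers": 0.4},{"dp": [0,0,-0.9],"rot": [0,0,0],"fingers": 0.4},{"dp": [0,0,-0.8],"rot": [0,0,0],"fingers": 0.4},{"dp": [0,0,0],"rot": [0,0,0],"fingers": 0.4},{"dp": [0,0,0],"rot": [0,0,0],"fingers": 0.4}]}}

```text
t: 23.53
ee_pos: [0.4199, -0.0656, 0.094]
tool_rot: [0.982, -0.19, -0.004, 0.001]
ft_force: [-0.7, -0.3, 0.4]
opening: 0.0621
```

```bash
python3 - <<'E'
from p import *
s,r=cur();print(s['t'],s['ee_pos'],s['opening'],s['ft_force'])
gol((.417,.0287,.0531))
E
```

```text
23.5333 [ 0.41991251 -0.06556192  0.09395175] 0.062081058739868966 [-0.70005795 -0.26294837  0.36357366]
rot [0.11 0.09 0.  ] dp [-0.15  5.13 -0.2 ]
```

>>> {"method": "step_arm", "body": {"series": [{"dp": [-0.1,0,-0.15],"rot": [0.08,0.08,0],"fingers": 0.4},{"dp": [0,0.9,0],"rot": [0,0,0],"fingers": 0.4},{"dp": [0,0.9,0],"rot": [0,0,0],"fingers": 0.4},{"dp": [0,0.9,0],"rot": [0,0,0],"fingers": 0.4},{"dp": [0,0.9,0],"rot": [0,0,0],"fingers": 0.4},{"dp": [0,0.8,0],"rot": [0,0,0],"fingers": 0.4},{"dp": [0,0.6,0],"rot": [0,0,0],"fingers": 0.4},{"dp": [0,0,0],"rot": [0,0,0],"fingers": 0.4},{"dp": [0,0,0],"rot": [0,0,0],"fingers": 0.4}]}}

```text
t: 24.28
ee_pos: [0.4173, 0.0277, 0.0542]
tool_rot: [0.983, -0.184, -0.0, 0.001]
ft_force: [0.0, 0.5, -0.1]
opening: 0.0616
```

```bash
python3 - <<'E'
from p import *
from m import *
s,r=cur();print(s['t'],s['ee_pos'],s['opening'],s['ft_force'])
gol((.417,.0287,.0531))
f=grab('side');x,y=proj(f,[.4183,.03,.066])[0].astype(int)
b=blob(f['pixels'],x-12,x+12,y-12,y+12,(0,0,80),(180,75,255));print('label',rect(f,b,.066))
s,r=cur();print(s['ee_pos']);gol((.417,.0287,.0531))
E
```

```text
24.2833 [0.417338   0.0276506  0.05415706] 0.061597834746521696 [ 0.04982937  0.46467782 -0.0648961 ]
rot [ 0.    0.   -0.01] dp [-0.02  0.07 -0.03]
label (array([416.1,  32.1]), array([38.8, 19.2]), 1.558)
[0.41773708 0.02693302 0.05416287]
rot [ 0.01  0.01 -0.  ] dp [-0.04  0.1  -0.02]
```

>>> {"method": "step_arm", "body": {"grip_force": 50, "series": [{"dp": [0,0,0],"rot": [0,0,0],"fingers": -1},{"dp": [0,0,0],"rot": [0,0,0],"fingers": -1},{"dp": [0,0,0],"rot": [0,0,0],"fingers": -1},{"dp": [0,0,0],"rot": [0,0,0],"fingers": -1},{"dp": [0,0,0],"rot": [0,0,0],"fingers": -1},{"dp": [0,0,0],"rot": [0,0,0],"fingers": -1},{"dp": [0,-0.16,0.42],"rot": [0,0,0],"fingers": -1},{"dp": [0,-0.2,0.51],"rot": [0,0,0],"fingers": -1},{"dp": [0,0,0],"rot": [0,0,0],"fingers": -1},{"dp": [0,0,0],"rot": [0,0,0],"fingers": -1}]}}

```text
t: 25.17
ee_pos: [0.4175, 0.0272, 0.074]
tool_rot: [0.983, -0.185, -0.0, -0.0]
ft_force: [0.1, 0.7, -2.3]
opening: 0.0337
```

```bash
python3 - <<'E'
from p import *
from m import *
s,r=cur();print(s['t'],s['ee_pos'],s['opening'],s['ft_force'])
gol((.417,.0287,.1436))
f=grab('side','s9.png');
cv2.imwrite('pics/v7.png',cv2.resize(f['pixels'][170:260,210:330],(800,600),interpolation=cv2.INTER_CUBIC))
E
```

```text
25.1667 [0.41754224 0.02719479 0.07397127] 0.03366006916994879 [ 0.08684327  0.65473699 -2.34310299]
rot [0.02 0.01 0.  ] dp [-0.03 -1.19  3.27]
```

View pics/v7.png

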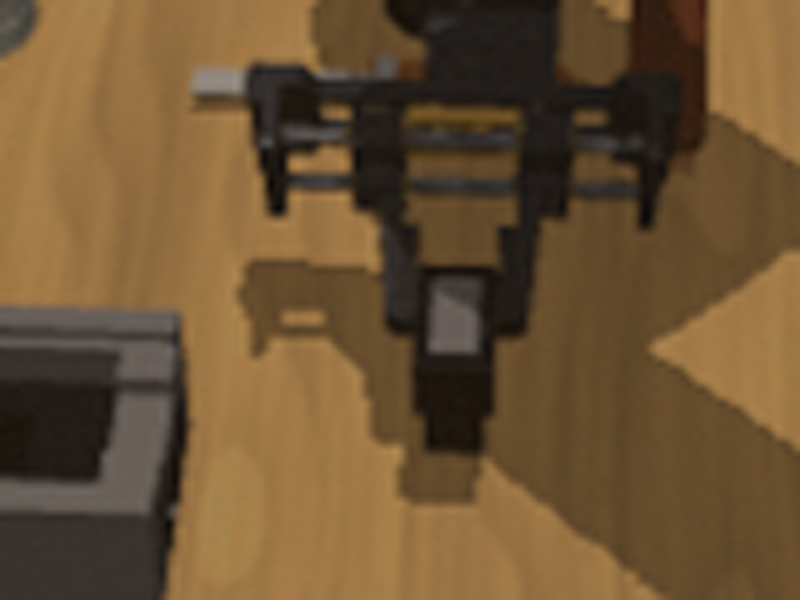

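The picture shows the battery hanging upright from the leaned fingers, head at (455,320) and plug at (455,420), and the counter free below. I lift it and carry it over the dock.

>>> {"method": "step_arm", "body": {"series": [{"dp": [0,-0.3,0.82],"rot": [0,0,0],"fingers": -1},{"dp": [0,-0.3,0.82],"rot": [0,0,0],"fingers": -1},{"dp": [0,-0.3,0.82],"rot": [0,0,0],"fingers": -1},{"dp": [0,-0.3,0.82],"rot": [0,0,0],"fingers": -1},{"dp": [0.4,0,0],"rot": [0,0,0],"fingers": -1},{"dp": [0.8,0,0],"rot": [0,0,0],"fingers": -1},{"dp": [0.8,0,0],"rot": [0,0,0],"fingers": -1},{"dp": [0.8,0,0],"rot": [0,0,0],"fingers": -1},{"dp": [0.8,0,0],"rot": [0,0,0],"fingers": -1},{"dp": [0.8,0,0],"rot": [0,0,0],"fingers": -1},{"dp": [0.8,0,0],"rot": [0,0,0],"fingers": -1},{"dp": [0.8,0.3,0.12],"rot": [0,0,0],"fingers": -1},{"dp": [0.8,0.4,0.15],"rot": [0,0,0],"fingers": -1},{"dp": [0.8,0.4,0.15],"rot": [0,0,0],"fingers": -1},{"dp": [0.8,0.4,0.15],"rot": [0,0,0],"fingers": -1},{"dp": [0.8,0.4,0.15],"rot": [0,0,0],"fingers": -1},{"dp": [0.4,0.2,0.09],"rot": [0,0,0],"fingers": -1},{"dp": [0,0,0],"rot": [0,0,0],"fingers": -1},{"dp": [0,0,0],"rot": [0,0,0],"fingers": -1}]}}

```text
t: 26.8
ee_pos: [0.6088, 0.0742, 0.1424]
tool_rot: [0.983, -0.184, 0.001, 0.001]
ft_force: [-0.2, 0.0, -2.2]
opening: 0.0336
```

```bash
python3 - <<'E'
from p import *
from m import *
s,r=cur();print(s['t'],s['ee_pos'],s['opening'],s['ft_force'])
gol((.6093,.0724,.1436))
out=[]
for n in('top','side'):
    f=grab(n,n[0]+'10.png');h=s['ee_pos'][2]-.054+.066
    x,y=proj(f,[.609,.075,h])[0].astype(int)
    try:
        b=blob(f['pixels'],x-14,x+14,y-14,y+14,(0,0,80),(180,75,255));print(n,'label',rect(f,b,h))
    except Exception as e: print(n,e)
    out.append(cv2.resize(f['pixels'][y-35:y+45,x-45:x+45],(400,356),interpolation=cv2.INTER_CUBIC))
    q,_=ray(f,(x,y))
cv2.imwrite('pics/v8.png',np.hstack(out))
E
```

```text
26.8 [0.60878301 0.07424318 0.14236995] 0.03359793739817037 [-0.23053434  0.02650017 -2.15530893]
rot [-0.   -0.01 -0.02] dp [ 0.03 -0.11  0.02]
top label (array([612.6,  79.1]), array([77.9, 79. ]), -0.017)
side label (array([607.8,  76.4]), array([43.7, 19.9]), 1.57)
```

View pics/v8.png

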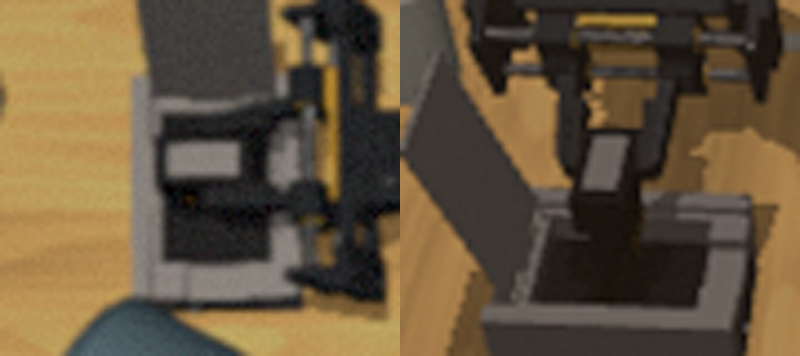

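>>> {"method": "step_arm", "body": {"series": [{"dp": [0,0.18,-0.61],"rot": [0,0,0],"fingers": -1},{"dp": [0,0.23,-0.59],"rot": [0,0,0],"fingers": -1},{"dp": [0,0.23,-0.59],"rot": [0,0,0],"fingers": -1},{"dp": [0,0.05,-0.13],"rot": [0,0,0],"fingers": -1},{"dp": [0,0.05,-0.13],"rot": [0,0,0],"fingers": -1},{"dp": [0,0,0],"rot": [0,0,0],"fingers": -1}]}}

```text
t: 27.4
ee_pos: [0.609, 0.0729, 0.0993]
tool_rot: [0.983, -0.184, 0.001, 0.0]
ft_force: [0.4, -0.6, -2.6]
opening: 0.0333
```

>>> {"method": "step_arm", "body": {"series": [{"dp": [0,0.07,-0.18],"rot": [0,0,0],"fingers": -1},{"dp": [0,0.07,-0.18],"rot": [0,0,0],"fingers": -1},{"dp": [0,0,0],"rot": [0,0,0],"fingers": -1}]}}

```text
t: 27.65
ee_pos: [0.6093, 0.0728, 0.0916]
tool_rot: [0.983, -0.185, 0.0, 0.0]
ft_force: [1.2, 0.7, -2.9]
opening: 0.0335
```

>>> {"method": "step_arm", "body": {"series": [{"dp": [0,0.07,-0.18],"rot": [0,0,0],"fingers": -1},{"dp": [0,0.07,-0.18],"rot": [0,0,0],"fingers": -1},{"dp": [0,0.07,-0.18],"rot": [0,0,0],"fingers": -1},{"dp": [0,0.05,-0.13],"rot": [0,0,0],"fingers": -1},{"dp": [0,0,0],"rot": [0,0,0],"fingers": -1}]}}

```text
t: 28.07
ee_pos: [0.6092, 0.0729, 0.0771]
tool_rot: [0.983, -0.184, 0.0, -0.0]
ft_force: [-0.2, 0.8, -3.9]
opening: 0.0334
```

>>> {"method": "step_arm", "body": {"series": [{"dp": [0,0.05,-0.14],"rot": [0,0,0],"fingers": -1},{"dp": [0,0.03,-0.07],"rot": [0,0,0],"fingers": -1},{"dp": [0,0,0],"rot": [0,0,0],"fingers": -1}]}}

```text
t: 28.32
ee_pos: [0.6092, 0.0728, 0.073]
tool_rot: [0.983, -0.184, 0.0, 0.0]
ft_force: [0.4, -0.5, -2.9]
opening: 0.0337
```

>>> {"method": "step_arm", "body": {"series": [{"dp": [0,0.03,-0.08],"rot": [0,0,0],"fingers": -1},{"dp": [0,0,0],"rot": [0,0,0],"fingers": -1},{"dp": [0,0,0],"rot": [0,0,0],"fingers": 0.15},{"dp": [0,0,0],"rot": [0,0,0],"fingers": 0.15},{"dp": [0,0,0],"rot": [0,0,0],"fingers": 0.15},{"dp": [0,0,0],"rot": [0,0,0],"fingers": 0.15}]}}

```text
t: 28.82
ee_pos: [0.6095, 0.0727, 0.0721]
tool_rot: [0.983, -0.184, -0.0, -0.0]
ft_force: [0.4, 0.3, 0.5]
opening: 0.0507
```

>>> {"method": "step_arm", "body": {"series": [{"dp": [0,-0.4,0],"rot": [0,0,0],"fingers": 0.15},{"dp": [0,-0.8,0],"rot": [0,0,0],"fingers": 0.15},{"dp": [0,-0.8,0],"rot": [0,0,0],"fingers": 0.15},{"dp": [0,-0.8,0.1],"rot": [0,0,0],"fingers": 0.15},{"dp": [0,-0.9,0.5],"rot": [0,0,0],"fingers": -1},{"dp": [0,-0.9,0.9],"rot": [0,0,0],"fingers": -1},{"dp": [0,-0.9,0.9],"rot": [0,0,0],"fingers": -1},{"dp": [0,0,0.9],"rot": [0,0,0],"fingers": -1},{"dp": [0,0,0.9],"rot": [0,0,0],"fingers": -1},{"dp": [0,0,0.9],"rot": [0,0,0],"fingers": -1},{"dp": [0,0,0],"rot": [0,0,0],"fingers": -1}]}}

```text
t: 29.73
ee_pos: [0.6106, 0.0056, 0.2107]
tool_rot: [0.983, -0.186, -0.003, -0.001]
ft_force: [1.1, -1.0, 1.4]
opening: 0.0063
```

```bash
python3 - <<'E'
from p import *
from m import *
s,r=cur();print(s['t'],s['ee_pos'],s['opening'],s['ft_force'])
fs=[];us=[]
for n in('top','side'):
    f=grab(n,n[0]+'11.png');h=.075
    x,y=proj(f,[.609,.075,h])[0].astype(int)
    b=blob(f['pixels'],x-9,x+9,y-12,y+12,(0,0,80),(180,75,255));print(n,'label',rect(f,b,h))
    m=cv2.moments((b*100).astype(np.int32));us.append((m['m10']/m['m00']/100,m['m01']/m['m00']/100));fs.append(f)
print(us,tri(fs,us))
go((.609,.03,.2),-1.571)
E
```

```text
29.7333 [0.61058799 0.00558621 0.21068113] 0.006328418710446002 [ 1.05616192 -1.03638651  1.37201572]
top label (array([610.4,  75.4]), array([45.8, 22.5]), 1.554)
side label (array([608.4,  75.3]), array([43.6, 20. ]), 1.563)
[(245.685985643291, 157.1038256948279), (207.19071409644937, 229.37314652888182)] [0.6096214  0.07519898 0.07444041]
rot units [-9.32 13.63 -9.29] | dp units after rot [-1.21  0.36 -0.03] before [-0.03  1.26  0.1 ]
```

>>> {"method": "step_arm", "body": {"series": [{"dp": [0,-0.3,0.6],"rot": [-1,0,0],"fingers": -1},{"dp": [0,0,0],"rot": [-1,0,0],"fingers": -1},{"dp": [0,0,0],"rot": [-1,0,0],"fingers": -1},{"dp": [0,0,0],"rot": [-1,0,0],"fingers": -1},{"dp": [0,0,0],"rot": [-1,0,0],"fingers": -1},{"dp": [0,0,0],"rot": [-1,0,0],"fingers": -1},{"dp": [0,0,0],"rot": [-1,0,0],"fingers": -1},{"dp": [0,0,0],"rot": [-1,0,0],"fingers": -1},{"dp": [0,0,0],"rot": [-1,0,0],"fingers": -1},{"dp": [0,0,0],"rot": [-1,0,0],"fingers": -1},{"dp": [0,0,0],"rot": [-1,0,0],"fingers": -1},{"dp": [0,0,0],"rot": [-1,0,0],"fingers": -1},{"dp": [0,0,0],"rot": [0,0,0],"fingers": -1}]}}

```text
t: 30.92
ee_pos: [0.6091, 0.0078, 0.2194]
tool_rot: [-0.706, 0.708, 0.001, -0.002]
ft_force: [0.3, -0.0, 0.2]
opening: 0.0003
```

>>> {"method": "step_arm", "body": {"series": [{"dp": [0,0,0],"rot": [0,1,0],"fingers": -1},{"dp": [0,0,0],"rot": [0,1,0],"fingers": -1},{"dp": [0,0,0],"rot": [0,1,0],"fingers": -1},{"dp": [0,0,0],"rot": [0,1,0],"fingers": -1},{"dp": [0,0,0],"rot": [0,1,0],"fingers": -1},{"dp": [0,0,0],"rot": [0,1,0],"fingers": -1},{"dp": [0,0,0],"rot": [0,1,0],"fingers": -1},{"dp": [0,0,0],"rot": [0,1,0],"fingers": -1},{"dp": [0,0,0],"rot": [0,1,0],"fingers": -1},{"dp": [0,0,0],"rot": [0,1,0],"fingers": -1},{"dp": [0,0,0],"rot": [0,1,0],"fingers": -1},{"dp": [0,0,0],"rot": [0,1,0],"fingers": -1},{"dp": [0,0,0],"rot": [0,1,0],"fingers": -1},{"dp": [0,0,0],"rot": [0,1,0],"fingers": -1},{"dp": [0,0,0],"rot": [0,1,0],"fingers": -1},{"dp": [0,0,0],"rot": [0,0.71,0],"fingers": -1},{"dp": [0,0,0],"rot": [0,0,0],"fingers": -1}]}}

```text
t: 32.33
ee_pos: [0.609, 0.0046, 0.2186]
tool_rot: [0.499, -0.499, 0.502, -0.5]
ft_force: [-0.0, 0.8, 0.9]
opening: 0.0005
```

```bash
python3 - <<'E'
from p import *
s,r=cur();print(s['t'],s['ee_pos'],s['opening'],s['ft_force'])
go((.608,.075,.085),-1.571)
E
```

```text
32.3333 [0.60899903 0.00460242 0.21860814] 0.00052155951312728 [-0.04575677  0.75083892  0.92430986]
rot units [ 0.03 -0.04 -0.03] | dp units after rot [-3.52  6.68 -0.05] before [-3.5   6.69 -0.05]
```

>>> {"method": "step_arm", "body": {"series": [{"dp": [-0.9,0,-0.05],"rot": [0,0,0],"fingers": -1},{"dp": [-0.9,0,0],"rot": [0,0,0],"fingers": -1},{"dp": [-0.9,0.3,0],"rot": [0,0,0],"fingers": -1},{"dp": [-0.8,0.7,0],"rot": [0,0,0],"fingers": -1},{"dp": [0,1,0],"rot": [0,0,0],"fingers": -1},{"dp": [0,1,0],"rot": [0,0,0],"fingers": -1},{"dp": [0,1,0],"rot": [0,0,0],"fingers": -1},{"dp": [0,1,0],"rot": [0,0,0],"fingers": -1},{"dp": [0,0.8,0],"rot": [0,0,0],"fingers": -1},{"dp": [0,0.6,0],"rot": [0,0,0],"fingers": -1},{"dp": [0,0.2,0],"rot": [0,0,0],"fingers": -1},{"dp": [0,0,0],"rot": [0,0,0],"fingers": -1}]}}

```text
t: 33.33
ee_pos: [0.6076, 0.0754, 0.0864]
tool_rot: [0.499, -0.501, 0.501, -0.499]
ft_force: [-0.2, 0.0, 0.2]
opening: 0.0008
```

>>> {"method": "step_arm", "body": {"series": [{"dp": [0,0.2,0],"rot": [0,0,0],"fingers": -1},{"dp": [0,0.1,0],"rot": [0,0,0],"fingers": -1},{"dp": [0,0.1,0],"rot": [0,0,0],"fingers": -1},{"dp": [0,0.05,0],"rot": [0,0,0],"fingers": -1}]}}

```text
t: 33.67
ee_pos: [0.6088, 0.0759, 0.0794]
tool_rot: [0.5, -0.5, 0.5, -0.5]
ft_force: [0.1, -0.5, 0.3]
opening: 0.0005
```

>>> {"method": "step_arm", "body": {"series": [{"dp": [0,0.1,0],"rot": [0,0,0],"fingers": -1},{"dp": [0,0.05,0],"rot": [0,0,0],"fingers": -1},{"dp": [0,0.05,0],"rot": [0,0,0],"fingers": -1},{"dp": [0,0,0],"rot": [0,0,0],"fingers": -1}]}}

```text
t: 34.0
ee_pos: [0.6085, 0.076, 0.0754]
tool_rot: [0.5, -0.5, 0.5, -0.5]
ft_force: [-2.0, 0.7, 4.0]
opening: 0.0002
```

>>> {"method": "step_arm", "body": {"series": [{"dp": [0,0.05,0],"rot": [0,0,0],"fingers": -1},{"dp": [0,0.03,0],"rot": [0,0,0],"fingers": -1},{"dp": [0,0,0],"rot": [0,0,0],"fingers": -1}]}}

```text
t: 34.25
ee_pos: [0.6086, 0.076, 0.0754]
tool_rot: [-0.5, 0.5, -0.5, 0.5]
ft_force: [-7.5, 0.2, 15.2]
opening: 0.0004
```

The battery's top is solid at z 0.075 under 15 N, so it is fully home. I retract and do a last check.

>>> {"method": "step_arm", "body": {"series": [{"dp": [0,-0.3,0],"rot": [0,0,0],"fingers": -1},{"dp": [0,-1,0],"rot": [0,0,0],"fingers": -1},{"dp": [0,-1,0],"rot": [0,0,0],"fingers": -1},{"dp": [0,-1,0],"rot": [0,0,0],"fingers": -1},{"dp": [0,-1,0],"rot": [0,0,0],"fingers": -1},{"dp": [0,-1,0],"rot": [0,0,0],"fingers": -1},{"dp": [0,-1,0],"rot": [0,0,0],"fingers": -1},{"dp": [0,-1,-0.5],"rot": [0,0,0],"fingers": -1},{"dp": [0,-0.5,-1],"rot": [0,0,0],"fingers": -1},{"dp": [0,0,-1],"rot": [0,0,0],"fingers": -1},{"dp": [0,0,-1],"rot": [0,0,0],"fingers": -1},{"dp": [0,0,-1],"rot": [0,0,0],"fingers": -1},{"dp": [0,0,-1],"rot": [0,0,0],"fingers": -1},{"dp": [0,0,-1],"rot": [0,0,0],"fingers": -1},{"dp": [0,0,-1],"rot": [0,0,0],"fingers": -1},{"dp": [0,0,0],"rot": [0,0,0],"fingers": -1}]}}

```text
t: 35.58
ee_pos: [0.4557, 0.0763, 0.2291]
tool_rot: [-0.5, 0.5, -0.5, 0.499]
ft_force: [0.3, -0.7, 0.2]
opening: 0.0006
```

```bash
python3 - <<'E'
from p import *
from m import *
s,r=cur();print(s['t'],s['ee_pos'],s['ft_force'])
fs=[];us=[];im=[]
for n in('top','side'):
    f=grab(n,n[0]+'12.png');h=.075
    x,y=proj(f,[.609,.075,h])[0].astype(int)
    b=blob(f['pixels'],x-9,x+9,y-12,y+12,(0,0,80),(180,75,255));print(n,'label',rect(f,b,h))
    m=cv2.moments((b*100).astype(np.int32));us.append((m['m10']/m['m00']/100,m['m01']/m['m00']/100));fs.append(f)
print(tri(fs,us))
cv2.imwrite('pics/v9.png',cv2.resize(fs[1]['pixels'][120:330,130:410],(800,600),interpolation=cv2.INTER_CUBIC))
E
```

```text
35.5833 [0.45568223 0.07634306 0.22906023] [ 0.31666708 -0.72379678  0.17667236]
top label (array([610.4,  75.1]), array([45.1, 22.5]), 1.554)
side label (array([608.4,  75.3]), array([43.5, 19.6]), 1.559)
[0.60969306 0.07502732 0.07411772]
```

View pics/v9.png

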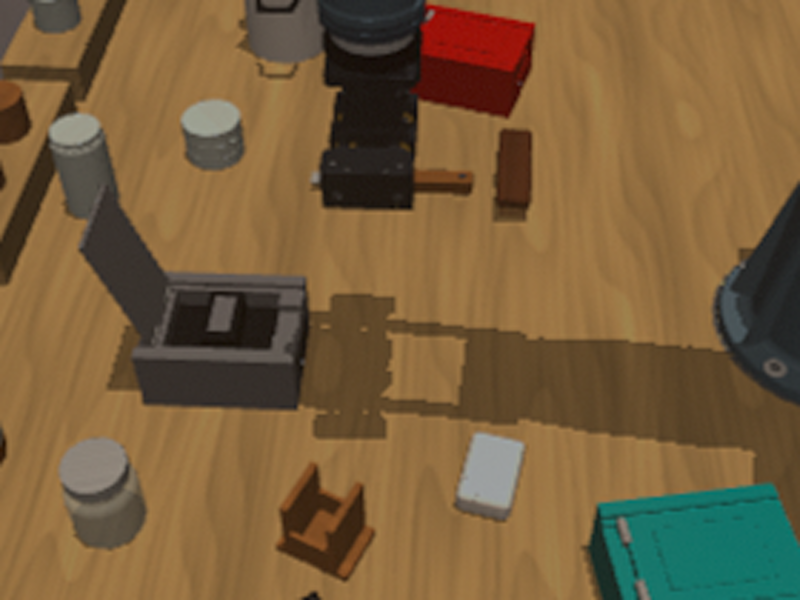

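The picture shows the cover standing open past upright at (125,260), the battery seated in the bay at (222,315), and the holder empty at (325,525). The scraper lies flat on the counter at about (440,180), and the tins, brush, soap and jar look unmoved. I hand the job in.

```bash
python3 -c "
from plant import close_job
print(close_job())"
```

```text
the job is handed in; nothing more can be done
None
```

The battery is on charge and I handed the job in at about 35.7 s of the 72 s allowed. `close_job()` returned no verdict.

- **Cover:** I levered it open with the scraper blade in the notch. It measured about 1.85 rad right after the push, and the last picture shows it still standing open past upright.
- **Scraper:** I laid it back flat on the counter at about (0.45, -0.20), clear of the dock and the holder.
- **Battery:** I lifted it from the holder by its ends, stood it on the counter, and took it again by its long faces. For that second grasp I leaned the gripper 1.2 rad to the robot's right, because its 187 mm wide body would have hit the open cover. It went into the socket with almost no force, and slid fully home on release.
- **Seating check:** Pressed with shut fingers, the battery did not move under 15 N, with its top at 75 mm as expected. Two-view triangulation put the top at about 74 mm, centred on the dock within 1 mm.
- **Bystanders:** The tins, brush, soap and jar look unmoved in the last picture. The smaller battery lay outside that crop, so I did not check it again.

No check failed. The two cameras disagreed by up to 2 mm along x, which matches the stated calibration.

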